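Stack the spacer rings and take a height reading

ROBOT

A 6-joint arm with a two-finger parallel gripper is mounted at the origin on the work surface. World frame = base frame: x ahead of the robot, y to its left, z up, the work surface at z = 0. Lengths are in m, angles in rad, forces in N, time in s.
With the tool pointing down it reaches from about 0.35 to 0.875 m from the base axis. Payload 15.5 kg.
Tool frame: the origin (TCP) lies on the mounting face of the last link; the fingertips stand 173 mm ahead of it and the grasp point (between the pads) lies 155 mm ahead of it (r.hold_point_z is the z of the grasp point in the tool frame, in m); z points along the fingers, y is the direction in which the jaws open and shut (so a half turn about z gives the same grasp; the last joint's range is limited). The gripper opens to 85 mm and grips with 20 to 120 N. Pads are 22 mm wide; open, the fingers measure 114 mm over their backs; the gripper's body (76 mm by 85 mm) begins 54 mm behind the grasp point. The pads swing forward as they close: fully open they stand 13 mm farther back than shut.
Start: joints at [1.183, 0.494, 1.345, -0, 1.302, -0.096], TCP at [0.18, 0.599, 0.405] pointing down, gripper open.
Joint ranges: [-2.91, 2.91], [-0.82, 2.16], [0.22, 2.67], [-1.22, 4.37], [0.12, 2.79], [-3.08, 3.08]. Speed limits (rad/s): [1.89, 1.89, 2.57, 3.01, 3.01, 3.01].

INTERFACE

Orientations are given as a 3x3 rotation matrix whose columns are the frame's x, y, z axes.
In Python, from rig import r gives the robot as it stands. The module is installed in compiled form; this text tells all that it offers.
- The arm moves only by the tool drive_tool, never from a script. Its argument "motion" is a list of rows, each a list of 5 numbers: the finger opening in cm, from 0 to 8.54, then the shift along the world's x, y, z in cm, then the turn about the world's z in units of 8 degrees (1.0 is 8 degrees). A call has 1 to 5 rows; each row is the pose to reach, as a shift and turn from the pose commanded when the call began; what a row does not reach only later rows make up. A row lasts 1/8 s, in which the tool goes at most 62.5 mm and 10.7 degrees, less where a joint would pass 70% of its speed; a pose out of reach is approached as far as the arm can. A call with a gripper value outside its range is refused whole. The fingers move at their own pace and stop on an object; "newtons" is the grip in N (left out, the last holds). Time passes only in rows, so rows that repeat a pose let the fingers close. It gives the time, the measured TCP pose, the force and the opening at its end, in the units of the state.
- r.get_obs(): the state, without advancing time (a new reading comes with each control period).
- r.snapshot(name): name is "side" or "top"; returns the picture (384x512x3 uint8, red, green, blue); there is no depth.
- r.camera_params(name): a dict with "K" (3x3 intrinsics, pixels), "k1" (the pictures are not rectified: a ray, as slopes to the right and down, at radius r is drawn at 1 + k1 r^2 times it, then the intrinsics apply), "R" (3x3) and "t" (3): a world point X has camera coordinates R X + t. Camera axes: x right, y down, z forward; pixel columns grow to the right and rows downward; lengths in m; the calibration is good to about 2 mm. A picture is of the moment at which its call begins. camera_params takes no time and is no camera call.
- r.hand_in(): hands the job in, once; it reports no verdict.
The state is a dict: "clock": time; "joint_positions": joint angles; "joint_velocities": joint speeds; "effort": joint torques, N m; "tool_pos": TCP position; "tool_rot": TCP orientation; "contact_force": force on the tool from outside, world axes, zero at the start; "moment": the same for the moment, N m; "width": finger opening in m.
Only numpy, scipy, OpenCV 4.12 (cv2) and the standard library are available. Lean on these libraries where they do the work, as an engineer would, in place of code of your own. Each camera call takes 0.05 s, during which the arm holds its last target. There are 200 camera calls.

TASK

Swing the height gauge's hinged arm up and over until it stays open by itself, then slide every loose flat ring fully down over the upright shaft, and after them the flanged collar, flange down, on top of the stack. Swing the arm back down onto its stop, press its sprung plunger until the foot bears on the collar, keep it there for about a second and let it spring back, leaving the stack on the shaft and the arm down. Do not disturb the jar, beaker and bottle standing about.

Things in the scene. Friction and masses are not known exactly. Their poses are not given: they have to be found in the camera images.
- gauge: The height gauge, fixed on the bench at a varying place and yaw: dark steel base plate 120 x 200 mm (x, y), 12 mm thick, reaching 55 mm to -y and 145 mm to +y of the shaft; a boss 44 mm in diameter and 10 mm high carries the upright shaft. Origin: on the shaft axis at bench level; z up, +y from the shaft towards the hinge, x along the hinge pin.
- shaft_seat (a point): Point on the shaft's axis at the top face of the boss, 22 mm above the bench, where the lowest ring comes to rest. The upright steel shaft is 24 mm in diameter and rises 60 mm above this point; its top 6 mm taper to 12 mm in diameter. Axes as the gauge.
- hinge_pin (a point): Centre of the gauge arm's hinge pin, at (0, 95, 150) mm from the gauge's origin, between two aluminium cheeks whose tops are 167 mm above the bench, 52 mm apart over their outsides, reaching from 85 to 115 mm from the shaft axis in the gauge's +y. Axes as the gauge.
- gauge_arm (a joint): Angle of the gauge arm (rad). 0 = down on its stop: level, 150 mm above the bench, reaching from the hinge across the shaft along the gauge's -y. Grows as the free end swings up and over towards +y; balance point about 1.5; beyond it the arm falls by itself to its far stop at 1.95 and stays there, short of it it falls back down. About 0.33 kg, lightly damped.
- handle_grip (a point): Point on the axis of the arm's handle, 180 mm from the hinge: a black round bar 18 mm in diameter in line with the arm, from 148 to 200 mm from the hinge; the rest of the arm is an aluminium bar 18 mm square. It swings on a circle in the gauge's y-z plane about the hinge. Its own -y points from the hinge to the free end.
- plunger (a joint): Travel of the sprung plunger through the arm (m): 0 = fully up (rest), grows downward as its knob is pressed, to 0.050. Spring: 1 N to start, about 4 N at 45 mm; it springs back when let go. With the arm down the foot's underside is 128 mm over the bench minus this value, so it reads the height of the stack.
- knob_top (a point): Centre of the top face of the plunger's black round knob (36 mm in diameter, 12 mm thick). The plunger is in line with the shaft when the arm is down; the knob top is then 224 mm over the bench (74 mm above the hinge level) minus the plunger travel.
- foot (a point): Centre of the underside of the plunger's round steel foot, 40 mm in diameter, 96 mm below the knob top.
- ring1_c (a point): Centre (half-way up) of a loose flat aluminium spacer ring lying on the bench: 60 mm outside diameter, 27 mm bore, 12 mm thick; z along the bore, up. All rings are alike; two to four are there (None = absent).
- ring2_c (a point): Centre (half-way up) of a loose flat aluminium spacer ring lying on the bench: 60 mm outside diameter, 27 mm bore, 12 mm thick; z along the bore, up. All rings are alike; two to four are there (None = absent).
- ring3_c (a point): Centre (half-way up) of a loose flat aluminium spacer ring lying on the bench: 60 mm outside diameter, 27 mm bore, 12 mm thick; z along the bore, up. All rings are alike; two to four are there (None = absent).
- ring4_c (a point): Centre (half-way up) of a loose flat aluminium spacer ring lying on the bench: 60 mm outside diameter, 27 mm bore, 12 mm thick; z along the bore, up. All rings are alike; two to four are there (None = absent).
- collar_c (a point): Centre (half-way up, 22.5 mm above its underside) of the loose steel collar, 45 mm tall, 27 mm bore right through: flange 60 mm in diameter and 12 mm thick at the bottom, above it a neck 44 mm in diameter and 33 mm tall. It starts standing on its flange; z along the bore, up. 0.3 to 0.5 kg.
- sample_jar: Bystander: clear jar with a blue cap, 64 mm in diameter, 100 mm tall; origin at the centre of its underside.
- beaker: Bystander: glass beaker, 72 mm in diameter, 85 mm tall; origin at the centre of its underside.
- reagent: Bystander: small amber bottle with a black cap, 44 mm in diameter, 75 mm tall; origin at the centre of its underside.
Mind the look-alikes: they are no part of the job. Leave any blue or purple look-alike of the part that bears ring3_c alone. Leave any red look-alike of the part that bears ring4_c alone.

How it is judged:
On the way, in this order (a step that is already met when the one before it is completed fails the run):
1. the gauge arm stands open past its balance point by itself, not held (value of joint gauge_arm above 1.7 rad and contact force between the fingers and gauge_arm below 0.1 N), for 0.3 s.
2. every ring lies on the shaft, level (horizontal distance between each of ring1_c, ring2_c, ring3_c, ring4_c and shaft_seat below 0.004 m and height (world z) of each of ring1_c, ring2_c, ring3_c, ring4_c below 0.068 m and angle between each of ring1_c, ring2_c, ring3_c, ring4_c's own z axis and vertical below 0.06 rad and contact force between the fingers and ring1 below 0.1 N and contact force between the fingers and ring2 below 0.1 N and contact force between the fingers and ring3 below 0.1 N and contact force between the fingers and ring4 below 0.1 N), for 0.2 s.
3. the collar is over the shaft on top of the rings, flange down, let go (horizontal distance between each of ring1_c, ring2_c, ring3_c, ring4_c, collar_c and shaft_seat below 0.004 m and height (world z) of each of ring1_c, ring2_c, ring3_c, ring4_c below 0.068 m and angle between each of ring1_c, ring2_c, ring3_c, ring4_c, collar_c's own z axis and vertical below 0.06 rad and height (world z) of collar_c below 0.096 m and z of collar_c in the frame of ring1_c above 0.02 m and z of collar_c in the frame of ring2_c above 0.02 m and z of collar_c in the frame of ring3_c above 0.02 m and z of collar_c in the frame of ring4_c above 0.02 m and contact force between the fingers and collar below 0.1 N), for 0.2 s.
4. the arm is back down on its stop (value of joint gauge_arm below 0.05 rad and horizontal distance between collar_c and shaft_seat below 0.004 m and angle between collar_c's own z axis and vertical below 0.06 rad and height (world z) of collar_c below 0.096 m and z of collar_c in the frame of ring1_c above 0.02 m and z of collar_c in the frame of ring2_c above 0.02 m and z of collar_c in the frame of ring3_c above 0.02 m and z of collar_c in the frame of ring4_c above 0.02 m), for 0.2 s.
5. the plunger's foot is pressed onto the collar and kept there (all of step 4 and contact force between plunger and collar above 1 N and value of joint plunger above 0.005 m), for 0.5 s.
At the end, for the whole second after the job is handed in: Every ring and the collar are on the shaft (axis within 4 mm, level within 0.06 rad), the collar above all rings and resting on the stack, flange down; the arm is down (below 0.05 rad) and the plunger is back up (below 3 mm) (all of step 4 and horizontal distance between each of ring1_c, ring2_c, ring3_c, ring4_c and shaft_seat below 0.004 m and height (world z) of each of ring1_c, ring2_c, ring3_c, ring4_c below 0.068 m and angle between each of ring1_c, ring2_c, ring3_c, ring4_c's own z axis and vertical below 0.06 rad and value of joint plunger below 0.003 m and linear speed of collar below 0.02 m/s); the robot touches nothing.
It fails at once if the jar is pushed more than 30 mm or knocked over (distance of sample_jar from where it was at the start of the episode above 0.03 m or angle between sample_jar's own z axis and vertical above 0.5 rad).
It fails at once if the beaker is pushed more than 30 mm or knocked over (distance of beaker from where it was at the start of the episode above 0.03 m or angle between beaker's own z axis and vertical above 0.5 rad).
It fails at once if the bottle is pushed more than 30 mm or knocked over (distance of reagent from where it was at the start of the episode above 0.03 m or angle between reagent's own z axis and vertical above 0.5 rad).
Of ring1, ring2, ring3, ring4 only 2 to 4 are there at a start; the rules pass over those that are not, and their reading is None.
At some moment in a run one of ring1, ring2, ring3, ring4, collar may be knocked a few centimetres aside while the robot is not near it.
Once in a run the grip may slacken for a moment while it holds something.
It also fails if it takes over 210 s, if anything falls off the work surface, if the arm or the gripper's body presses on something with over 40 N, if the wrist force passes 120 N, or if a joint passes its speed limit or range.

## Working session

There is one attempt and no reset: what is moved stays moved. The work goes in short steps, Python scripts to look and compute and a tool call to move; the robot and the scene stay as the last step left them, time stands still between calls to the robot, and variables do not carry over. Pictures are saved under pics/ and viewed, about 12 in all and at most 16, crops included, and the job is handed in when it is done.

Besides the shell and the picture viewer there is one more tool, called after "Request:" as a command line: name --pt "numbers of a row" for each row, then --argument value for the rest. drive_tool: Moves the arm, as the interface text tells. Its arguments: {"type":"object","properties":{"motion":{"type":"array","items":{"type":"array","items":{"type":"number"}}},"newtons":{"type":"number"}},"required":["motion"]}

```bash
mkdir -p pics
cat > h.py <<'E'
from rig import r
import numpy as np, cv2
def snap(n,f):
    im=r.snapshot(n); cv2.imwrite(f'pics/{f}.png',im[:,:,::-1]); return im
def cam(n):
    c=r.camera_params(n); return np.array(c["K"],float),c["k1"],np.array(c["R"],float),np.array(c["t"],float)
def proj(n,X):
    K,k,R,t=cam(n); p=np.atleast_2d(X)@R.T+t; s=p[:,:2]/p[:,2:]; s=s*(1+k*(s**2).sum(1,keepdims=True))
    return s*[K[0,0],K[1,1]]+K[:2,2]
def unproj(n,uv,z):
    K,k,R,t=cam(n); uv=np.atleast_2d(np.array(uv,float)); d=(uv-K[:2,2])/[K[0,0],K[1,1]]; s=d.copy()
    for _ in range(30): s=d/(1+k*(s**2).sum(1,keepdims=True))
    ray=np.c_[s,np.ones(len(s))]@R; C=-R.T@t
    return C+ray*((z-C[2])/ray[:,2])[:,None]
E
python3 - <<'E'
from h import *
a=snap("top","t0");b=snap("side","s0")
for n in("top","side"):
    K,k,R,t=cam(n);print(n,K.round(1).tolist(),k,(-R.T@t).round(3),R.round(2).tolist())
print(r.get_obs())
E
```

```text
top [[400.3, 0.0, 257.0], [0.0, 400.3, 197.2], [0.0, 0.0, 1.0]] -0.08639292515694406 [0.318 0.013 1.336] [[-0.02, -1.0, -0.0], [-0.99, 0.02, -0.16], [0.16, -0.0, -0.99]]
side [[391.8, 0.0, 249.3], [0.0, 391.8, 191.1], [0.0, 0.0, 1.0]] 0.03559191876725867 [ 0.344 -0.739  0.981] [[0.98, -0.19, 0.02], [-0.13, -0.73, -0.67], [0.14, 0.66, -0.74]]
{'clock': 0.1, 'joint_positions': array([ 1.18352143e+00,  4.94110755e-01,  1.34603228e+00, -1.08702542e-05,
        1.30252392e+00, -9.54914883e-02]), 'joint_velocities': array([-3.35959988e-05, -1.98051910e-03, -2.42226721e-03, -1.02154450e-03,
        8.92342468e-04,  1.13457925e-03]), 'effort': array([ 5.35807048e-04, -8.83585310e+01, -3.84566510e+01, -1.13020067e-04,
        5.31240177e-03,  4.64823393e-05]), 'tool_pos': array([0.17973343, 0.59846705, 0.40417869]), 'tool_rot': array([[-9.57733195e-01,  2.87657731e-01, -3.96023399e-04],
       [ 2.87657989e-01,  9.57732679e-01, -9.98701145e-04],
       [ 9.20004451e-05, -1.07040853e-03, -9.99999423e-01]]), 'contact_force': array([-0.36280511, -0.87704845, -0.61820064]), 'moment': array([0.08495719, 0.00910259, 0.01649894]), 'width': 0.08555933858098519}
```

View pics/t0.png

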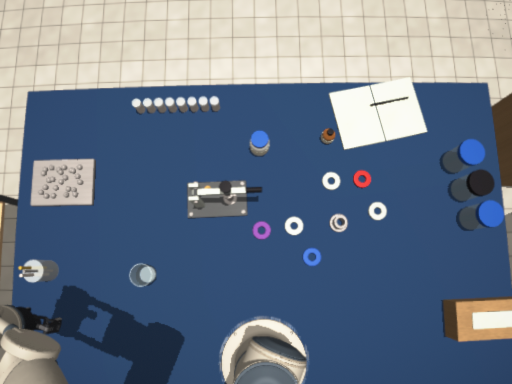

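View pics/s0.png

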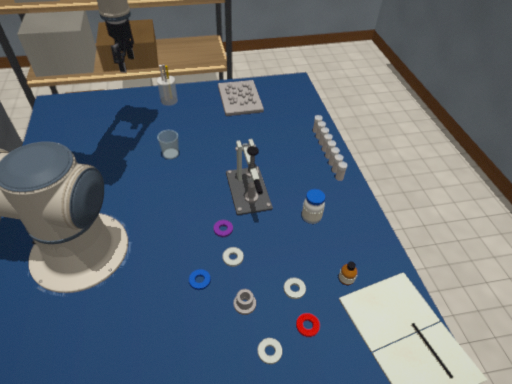

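Top view: three bare aluminium rings at (331,181), (294,226) and (377,211). The collar is at (339,223). The gauge is at about (218,198), with its handle to the right (world -y). The red, blue and purple rings are decoys. Next I'll measure these positions precisely.

Run:
```python
from h import *
a=cv2.imread('pics/t0.png');b=cv2.imread('pics/s0.png')
def blobs(im,n,lo):
    hsv=cv2.cvtColor(im,cv2.COLOR_BGR2HSV); m=((hsv[:,:,1]<90)&(hsv[:,:,2]>110)).astype(np.uint8)
    N,L,st,c=cv2.connectedComponentsWithStats(m)
    for i in range(1,N):
        if 60<st[i,4]<900 :
            X=unproj(n,[c[i]],.012)[0]
            if .25<X[0]<.85 and -.5<X[1]<.35:
                cn,_=cv2.findContours((L==i).astype(np.uint8),0,2); (x,y),rr=cv2.minEnclosingCircle(cn[0])
                print(n,c[i].round(1),(round(x,1),round(y,1)),round(rr,1),st[i,4],X.round(4),unproj(n,[(x,y)],.012)[0][:2].round(4))
blobs(a,"top",1);blobs(b,"side",1)
c1=cv2.resize(a[165:235,175:275],None,fx=5,fy=5,interpolation=2)
c2=cv2.resize(b[130:220,215:285],None,fx=5,fy=5,interpolation=2)
o=np.zeros((450,855,3),np.uint8);o[:350,:500]=c1;o[:450,505:855]=c2;cv2.imwrite('pics/g0.png',o[:,:800])
```

```text
top [259.7 147.7] (259.2, 143.5) 10.4 137 [ 7.048e-01 -5.000e-04  1.200e-02] [0.7199 0.0008]
top [330.8 180.4] (330.9, 180.3) 9.7 264 [ 0.5864 -0.2389  0.012 ] [ 0.5866 -0.2393]
top [377.1 210.5] (377.0, 210.6) 9.8 272 [ 0.4807 -0.3907  0.012 ] [ 0.4805 -0.3902]
top [338.1 222.5] (338.2, 222.5) 9.8 254 [ 0.4433 -0.2567  0.012 ] [ 0.4432 -0.2571]
top [293.5 225.4] (293.5, 225.5) 9.9 283 [ 0.4364 -0.1076  0.012 ] [ 0.4361 -0.1075]
side [243.2 149.5] (243.0, 151.0) 12.5 133 [0.5494 0.3377 0.012 ] [0.5472 0.3294]
side [254.  173.1] (254.1, 172.6) 7.2 100 [0.5641 0.2092 0.012 ] [0.5648 0.2112]
side [313.6 210.6] (313.2, 209.0) 12.9 296 [0.7182 0.0078 0.012 ] [0.7188 0.0145]
side [232.6 255.8] (232.6, 256.0) 10.8 292 [ 0.4341 -0.1132  0.012 ] [ 0.434 -0.114]
side [349.  279.7] (349.5, 276.8) 7.7 67 [ 0.7397 -0.249   0.012 ] [ 0.7442 -0.2408]
side [294.4 287.2] (294.2, 287.8) 11.6 337 [ 0.5836 -0.2439  0.012 ] [ 0.5829 -0.2453]
side [244.4 301. ] (244.5, 300.4) 12.4 314 [ 0.4417 -0.2584  0.012 ] [ 0.4422 -0.2569]
side [269.6 350.1] (270.0, 350.0) 13.4 465 [ 0.4782 -0.3958  0.012 ] [ 0.4792 -0.3958]
```

View pics/g0.png

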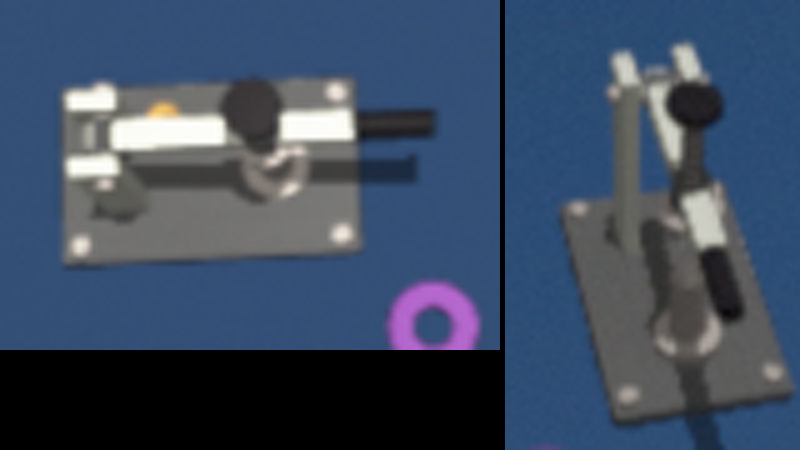

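The crop shows the gauge base corners, the knob and the handle end clearly. The hinge points to world +y and the yaw is small. I'll fit the pose by reprojection.

Run:
```python
from h import *
from scipy.optimize import least_squares as ls
P=np.array([[60,145,12],[60,-55,12],[-60,-55,12],[-60,145,12],[0,0,224],[0,-105,150]])/1000
T=np.array([[63,90],[355,79],[360,251],[66,264],[252,104],[434,123]])/5+[174.6,164.6]
# side: order +x hinge corner, +x front, -x front, -x hinge, knob, handle end
S=(np.array([[731,197],[793,393],[615,420],[560,205],[694,102],[737,308]])-[505,0])/5+[214.6,129.6]
def W(p,Q):
    c,s=np.cos(p[2]),np.sin(p[2]); return Q@np.array([[c,-s,0],[s,c,0],[0,0,1]]).T+[p[0],p[1],0]
def res(p,n,o): return (proj(n,W(p,P))-o).ravel()
for nm,f in(("top",lambda p:res(p,"top",T)),("side",lambda p:res(p,"side",S)),("both",lambda p:np.r_[res(p,"top",T),res(p,"side",S)])):
    q=ls(f,[.5,.07,0],loss='soft_l1',f_scale=.5); print(nm,q.x.round(4),f(q.x).reshape(-1,2).round(1).tolist())
```

```text
top [0.5326 0.1022 0.0253] [[-0.5, -0.4], [0.2, -0.7], [0.5, 0.2], [-0.5, 0.1], [-0.1, 0.6], [0.3, -0.1]]
side [0.5314 0.0955 0.0166] [[-0.8, -3.1], [0.8, -0.1], [-0.1, 0.2], [0.2, -0.1], [0.4, -0.1], [-0.9, 2.2]]
both [0.5324 0.101  0.0241] [[-0.1, -0.3], [0.6, -0.6], [0.9, 0.3], [-0.2, 0.1], [0.4, 0.7], [0.8, 0.0], [-1.1, -4.2], [0.9, -1.5], [0.1, -1.1], [-0.0, -1.1], [0.4, -1.4], [-0.7, 0.7]]
```

Request:
drive_tool --pt "8.5 2 -4 3 -1.3" --pt "8.5 5 -9 5 -2.6" --pt "8.5 8 -14 6 -3.9" --pt "8.5 11 -19 6 -5.2" --pt "8.5 14 -24 6 -6.5" --newtons 30

```text
clock: 0.72
tool_pos: [0.3203, 0.3569, 0.4647]
tool_rot: [[-0.358, 0.934, 0.0], [0.934, 0.358, 0.0], [-0.0, 0.0, -1.0]]
contact_force: [2.1, 0.5, 0.4]
width: 0.0848
```

Request:
drive_tool --pt "8.5 3 -5 0 -1.3" --pt "8.5 6 -10 0 -2.5" --pt "8.5 9 -15 0 -2.5" --pt "8.5 12 -20 0 -2.5" --pt "8.5 15 -25 0 -2.5"

```text
clock: 1.35
tool_pos: [0.4704, 0.1067, 0.4646]
tool_rot: [[-0.022, 1.0, -0.0], [1.0, 0.022, 0.0], [0.0, -0.0, -1.0]]
contact_force: [0.6, 0.5, 0.5]
width: 0.0849
```

Request:
drive_tool --pt "8.5 3.2 -5 0 0" --pt "8.5 6.4 -9.5 -2 0" --pt "8.5 6.4 -9.5 -6 0" --pt "8.5 6.4 -9.5 -8 0" --pt "8.5 6.4 -9.5 -8 0"

```text
clock: 1.98
tool_pos: [0.5334, 0.0135, 0.3833]
tool_rot: [[-0.022, 1.0, -0.003], [1.0, 0.022, 0.0], [0.0, -0.003, -1.0]]
contact_force: [-0.0, -0.1, 0.5]
width: 0.0846
```

Run:
```python
from h import *
a=snap("top","t1");b=snap("side","s1")
o=r.get_obs();print(o["clock"],o["tool_pos"].round(4),o["tool_rot"].round(3).tolist(),o["contact_force"].round(2))
c1=cv2.resize(a[150:240,180:290],None,fx=4,fy=4);c2=cv2.resize(b[120:240,200:290],None,fx=4,fy=4)
z=np.zeros((480,800,3),np.uint8);z[:360,:440]=c1;z[:,440:]=c2;cv2.imwrite('pics/g1.png',z[:,:,::-1])
```

```text
2.075 [0.534  0.0137 0.3853] [[-0.023, 1.0, 0.0], [1.0, 0.023, -0.0], [-0.0, 0.0, -1.0]] [ 0.01 -0.04 -0.02]
```

View pics/g1.png

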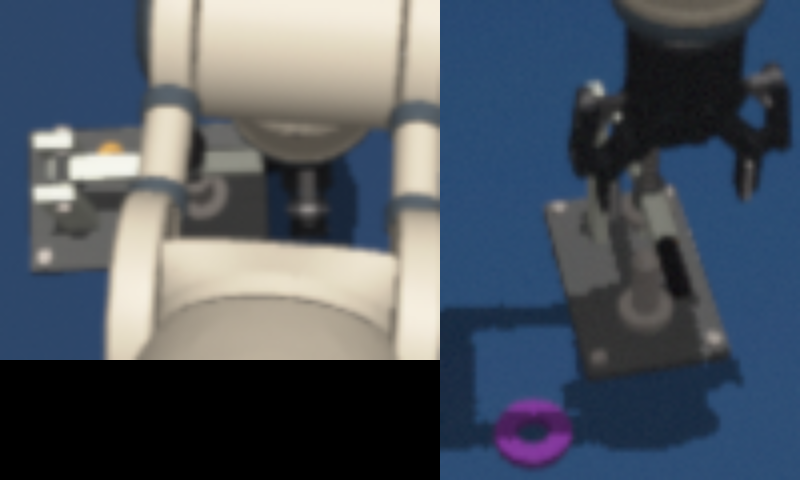

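The side view shows the handle at (675,260) in the crop, centred between the fingers. I'll descend and grip it.

Request:
drive_tool --pt "8.5 0 0 -4 0" --pt "8.5 0 0 -8 0" --pt "3 0 0 -8 0" --pt "1 0 0 -8 0" --pt "1 0 0 -8 0" --newtons 25

```text
clock: 2.7
tool_pos: [0.5344, 0.0136, 0.3065]
tool_rot: [[-0.022, 1.0, 0.003], [1.0, 0.022, -0.0], [-0.0, 0.003, -1.0]]
contact_force: [-0.2, 1.4, 1.2]
width: 0.0319
```

Request:
drive_tool --pt "1 0 0 0 0" --pt "1 0 0 0 0" --pt "1 0 0 0 0" --pt "1 0 0 0.5 0" --pt "1 0 0 1 0"

```text
clock: 3.32
tool_pos: [0.5347, 0.0137, 0.3156]
tool_rot: [[-0.022, 1.0, 0.003], [1.0, 0.022, 0.0], [0.0, 0.003, -1.0]]
contact_force: [8.0, 3.8, -2.3]
width: 0.0173
```

Request:
drive_tool --pt "1 0 0.4 2.6 0" --pt "1 0 1.4 6.0 0" --pt "1 -0.1 3.1 9.2 0" --pt "1 -0.1 5.5 11.9 0" --pt "1 -0.2 8.3 14.1 0"

```text
clock: 3.95
tool_pos: [0.5324, 0.0969, 0.4578]
tool_rot: [[-0.022, 1.0, 0.004], [1.0, 0.022, -0.001], [-0.001, 0.004, -1.0]]
contact_force: [16.1, 3.7, -9.5]
width: 0.0169
```

Request:
drive_tool --pt "1 -0.1 3.2 1.6 0" --pt "1 -0.2 6.6 2.6 0" --pt "1 -0.2 10.2 2.8 0" --pt "1 -0.3 12.9 2.6 0" --pt "1 -0.3 12.9 2.6 0"

```text
clock: 4.58
tool_pos: [0.5293, 0.2273, 0.483]
tool_rot: [[-0.024, 1.0, 0.004], [1.0, 0.024, 0.001], [0.001, 0.004, -1.0]]
contact_force: [6.0, 1.0, 6.0]
width: 0.0169
```

Run:
```python
from h import *
a=snap("side","s2");o=r.get_obs();print(o["clock"],o["tool_pos"].round(4),o["contact_force"].round(2),o["width"])
cv2.imwrite('pics/g2.png',cv2.resize(a[50:250,150:350],None,fx=2.5,fy=2.5)[:,:,::-1])
```

```text
4.625 [0.5293 0.2266 0.4831] [6.93 1.25 6.21] 0.016900330065828018
```

View pics/g2.png

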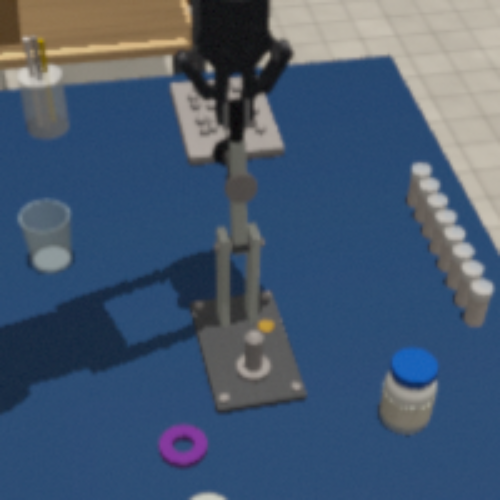

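The arm is past vertical and gripped at (240,120) in the crop. I'll open the fingers and retreat upward.

Request:
drive_tool --pt "8.5 0 0 0 0" --pt "8.5 0 0 0 0" --pt "8.5 0 0 0 0" --pt "8.5 0 0 3 0" --pt "8.5 0 0 8 0"

```text
clock: 5.25
tool_pos: [0.5286, 0.2254, 0.5612]
tool_rot: [[-0.022, 1.0, -0.004], [1.0, 0.022, -0.001], [-0.001, -0.004, -1.0]]
contact_force: [2.2, 0.1, 0.5]
width: 0.0851
```

Request:
drive_tool --pt "8.5 -2 -5 0 0" --pt "8.5 -4 -10 0 0" --pt "8.5 -6 -15 0 0" --pt "8.5 -8 -20 0 0" --pt "8.5 -9.5 -26 0 0"

```text
clock: 5.88
tool_pos: [0.4326, -0.0356, 0.5619]
tool_rot: [[-0.023, 1.0, 0.0], [1.0, 0.023, -0.0], [-0.0, 0.0, -1.0]]
contact_force: [1.1, -1.1, 0.2]
width: 0.0851
```

Run:
```python
from h import *
a=snap("side","s3");b=snap("top","t3");o=r.get_obs();print(o["clock"],o["tool_pos"].round(4),o["contact_force"].round(2),o["width"])
z=np.zeros((384,800,3),np.uint8);z[:,:400]=cv2.resize(a[60:320,140:360],(400,384));z[:,400:]=cv2.resize(b[110:300,170:400],(400,384));cv2.imwrite('pics/g3.png',z[:,:,::-1])
```

```text
5.975 [ 0.4323 -0.0387  0.5619] [0.18 0.02 0.17] 0.08528501084565636
```

View pics/g3.png

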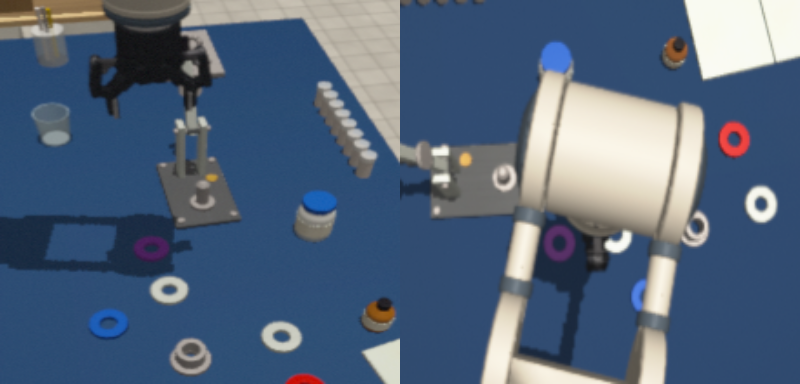

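Step 1 looks done: the arm stands open. The rings, collar and bystanders haven't moved. Now I'll go for the nearest ring at about (0.435,-0.1105).

Request:
drive_tool --pt "8.5 0.2 -4 -5 0" --pt "8.5 0.2 -7.2 -10 0" --pt "8.5 0.2 -7.2 -16 0" --pt "8.5 0.2 -7.2 -22 0" --pt "8.5 0.2 -7.2 -28 0" --newtons 40

```text
clock: 6.6
tool_pos: [0.4358, -0.1063, 0.2802]
tool_rot: [[-0.022, 1.0, 0.001], [1.0, 0.022, -0.0], [-0.0, 0.001, -1.0]]
contact_force: [0.8, -0.5, -0.5]
width: 0.085
```

Request:
drive_tool --pt "8.5 0 0 -6 0" --pt "8.5 0 0 -10.5 0" --pt "8.5 0 0 -11.1 0" --pt "8.5 0 0 -11.1 0" --pt "5 0 0 -11.1 0"

```text
clock: 7.22
tool_pos: [0.4364, -0.1066, 0.1723]
tool_rot: [[-0.022, 1.0, 0.002], [1.0, 0.022, -0.001], [-0.001, 0.002, -1.0]]
contact_force: [-0.2, -0.0, -0.1]
width: 0.0691
```

Request:
drive_tool --pt "5 0 0 0 0" --pt "5 0 0 0 0" --pt "5 0 0 0 0" --pt "5 0 0 0 0"

```text
clock: 7.72
tool_pos: [0.4362, -0.1065, 0.1725]
tool_rot: [[-0.023, 1.0, 0.003], [1.0, 0.023, -0.001], [-0.001, 0.003, -1.0]]
contact_force: [-1.7, 1.5, 22.7]
width: 0.0582
```

Run:
```python
from h import *
a=snap("side","s4");o=r.get_obs();print(o["clock"],o["tool_pos"].round(4),o["contact_force"].round(2),o["width"])
print(proj("side",[[o["tool_pos"][0],o["tool_pos"][1],.012]]))
cv2.imwrite('pics/g4.png',cv2.resize(a[190:310,180:310],None,fx=4,fy=4)[:,:,::-1])
```

```text
7.775 [ 0.4362 -0.1065  0.1725] [-1.82  0.77 22.92] 0.0576656258027679
[[232.95286777 253.74656067]]
```

View pics/g4.png

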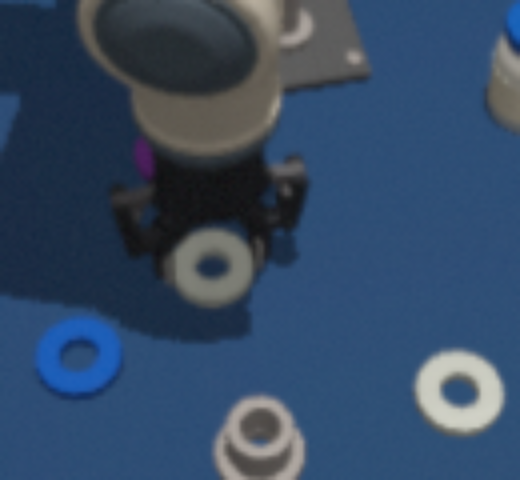

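The ring is gripped, but the tips press on the bench (Fz 23 N). The y centring is also uncertain by a few mm. I'll open, raise 4 mm, turn 90° and re-squeeze so the jaws centre it in y.

Request:
drive_tool --pt "8.5 0 0 0.4 0" --pt "8.5 0 0 0.4 0" --pt "8.5 0 -0.2 0.4 -1.3" --pt "8.5 0 -0.2 0.4 -2.6" --pt "8.5 0 -0.2 0.4 -3.9"

```text
clock: 8.4
tool_pos: [0.4359, -0.1085, 0.1749]
tool_rot: [[0.504, 0.864, 0.0], [0.864, -0.504, -0.0], [0.0, 0.0, -1.0]]
contact_force: [-0.0, 0.7, -0.8]
width: 0.0849
```

Request:
drive_tool --pt "8.5 0 0 0 -1.3" --pt "8.5 0 0 0 -2.6" --pt "8.5 0 0 0 -3.9" --pt "8.5 0 0 0 -5.2" --pt "8.5 0 0 0 -6.5"

```text
clock: 9.02
tool_pos: [0.4359, -0.1085, 0.1749]
tool_rot: [[0.991, 0.135, 0.0], [0.135, -0.991, -0.0], [0.0, 0.0, -1.0]]
contact_force: [-0.6, 0.6, 0.3]
width: 0.0849
```

Request:
drive_tool --pt "8.5 0 0 0 -0.85" --pt "5 0 0 0 -0.85" --pt "5 0 0 0 -0.85" --pt "5 0 0 0 -0.85" --pt "5 0 0 0 -0.85"

```text
clock: 9.65
tool_pos: [0.4358, -0.1084, 0.1753]
tool_rot: [[1.0, 0.025, 0.001], [0.025, -1.0, -0.0], [0.001, 0.0, -1.0]]
contact_force: [-2.0, 0.4, 20.2]
width: 0.0577
```

Request:
drive_tool --pt "5 0 0 0 0" --pt "5 0 0 0 0" --pt "5 0 0 3 0" --pt "5 0 0 3 0"

```text
clock: 10.15
tool_pos: [0.4362, -0.1086, 0.206]
tool_rot: [[1.0, 0.025, 0.002], [0.025, -1.0, -0.001], [0.002, 0.001, -1.0]]
contact_force: [-0.3, 0.1, -0.4]
width: 0.0572
```

Run:
```python
from h import *
a=snap("side","s5");b=snap("top","t5");o=r.get_obs();print(o["clock"],o["tool_pos"].round(4),o["tool_rot"].round(3).tolist(),o["contact_force"].round(2),o["width"])
z=np.zeros((480,800,3),np.uint8);z[:,:520]=cv2.resize(a[190:310,180:310],None,fx=4,fy=4);z[:400,520:]=cv2.resize(b[180:280,250:320],None,fx=4,fy=4);cv2.imwrite('pics/g5.png',z[:,:,::-1])
```

```text
10.25 [ 0.4358 -0.1084  0.2047] [[1.0, 0.024, 0.001], [0.024, -1.0, -0.0], [0.001, 0.0, -1.0]] [-0.08  0.43 -0.94] 0.05755890739811699
```

View pics/g5.png

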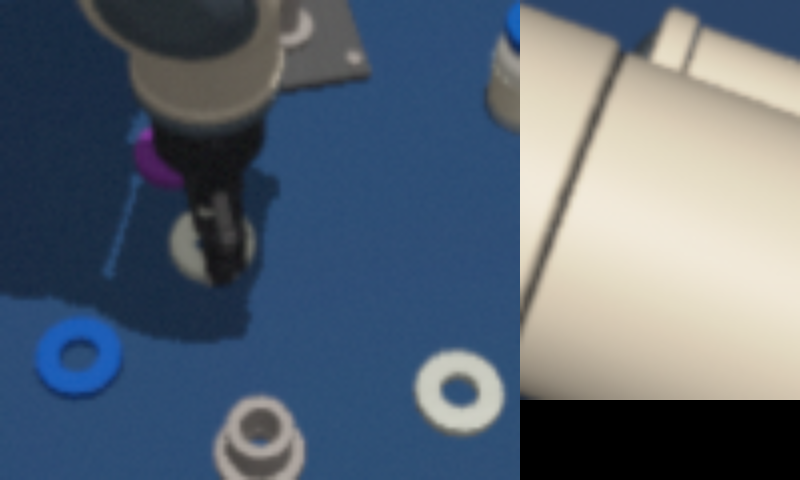

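Run:
```python
from h import *
o=r.get_obs();x,y=o["tool_pos"][:2]
for z in (.03,.036,.042,.048): print(z,proj("side",[[x,y,z],[x-.03,y,z],[x+.03,y,z]]).round(1).tolist())
im=cv2.imread('pics/s5.png');hsv=cv2.cvtColor(im,cv2.COLOR_BGR2HSV)
print('rowscan');
for v in (246,250,254,258):
    print(v,[(u,int(hsv[v,u,1])) for u in range(219,248)])
```

```text
0.03 [[232.8, 250.8], [222.5, 252.4], [243.1, 249.2]]
0.036 [[232.8, 249.7], [222.5, 251.3], [243.1, 248.1]]
0.042 [[232.8, 248.5], [222.4, 250.1], [243.1, 246.9]]
0.048 [[232.8, 247.3], [222.3, 248.9], [243.1, 245.7]]
rowscan
246 [(219, 148), (220, 156), (221, 165), (222, 119), (223, 42), (224, 11), (225, 16), (226, 16), (227, 15), (228, 17), (229, 15), (230, 27), (231, 9), (232, 31), (233, 8), (234, 11), (235, 12), (236, 4), (237, 4), (238, 17), (239, 22), (240, 6), (241, 10), (242, 22), (243, 108), (244, 150), (245, 160), (246, 157), (247, 155)]
250 [(219, 143), (220, 171), (221, 117), (222, 34), (223, 15), (224, 18), (225, 16), (226, 16), (227, 17), (228, 10), (229, 60), (230, 99), (231, 9), (232, 28), (233, 26), (234, 14), (235, 10), (236, 8), (237, 8), (238, 9), (239, 33), (240, 15), (241, 21), (242, 14), (243, 16), (244, 122), (245, 155), (246, 158), (247, 156)]
254 [(219, 152), (220, 160), (221, 141), (222, 103), (223, 21), (224, 16), (225, 18), (226, 18), (227, 16), (228, 16), (229, 17), (230, 15), (231, 11), (232, 43), (233, 13), (234, 36), (235, 12), (236, 22), (237, 16), (238, 36), (239, 51), (240, 15), (241, 8), (242, 9), (243, 90), (244, 146), (245, 142), (246, 154), (247, 153)]
258 [(219, 148), (220, 160), (221, 148), (222, 148), (223, 156), (224, 137), (225, 75), (226, 29), (227, 9), (228, 16), (229, 15), (230, 17), (231, 14), (232, 6), (233, 49), (234, 39), (235, 44), (236, 20), (237, 26), (238, 30), (239, 64), (240, 118), (241, 144), (242, 137), (243, 158), (244, 150), (245, 153), (246, 153), (247, 153)]
```

The ring is centred in the grip. Its measured y shows that the top camera is accurate and the side camera reads about 5 mm low in y. That puts the shaft at about (0.5325, 0.1015).

Request:
drive_tool --pt "5 0 0 5 0" --pt "5 2 5 7 0" --pt "5 4.5 10.5 8 0" --pt "5 7 16 8 0" --pt "5 9.7 21 8 0" --newtons 50

```text
clock: 10.88
tool_pos: [0.5331, 0.1037, 0.2839]
tool_rot: [[1.0, 0.024, -0.001], [0.024, -1.0, -0.0], [-0.001, 0.0, -1.0]]
contact_force: [1.1, -0.9, -0.1]
width: 0.0568
```

Request:
drive_tool --pt "5 0 0 0 0" --pt "5 0 0 -1 0" --pt "5 0 0 -2 0" --pt "5 0 0 -2.6 0" --pt "5 0 0 -2.6 0"

```text
clock: 11.5
tool_pos: [0.5325, 0.101, 0.2581]
tool_rot: [[1.0, 0.022, -0.001], [0.022, -1.0, -0.0], [-0.001, 0.0, -1.0]]
contact_force: [0.5, -0.1, -0.9]
width: 0.0569
```

Run:
```python
from h import *
a=snap("side","s6");b=snap("top","t6");o=r.get_obs();print(o["clock"],o["tool_pos"].round(4),o["contact_force"].round(2),o["moment"].round(2),o["width"])
z=np.zeros((480,800,3),np.uint8);z[:,:400]=cv2.resize(a[120:240,200:300],None,fx=4,fy=4);z[:400,400:]=cv2.resize(b[150:250,180:280],None,fx=4,fy=4);cv2.imwrite('pics/g6.png',z[:,:,::-1])
```

```text
11.6 [0.5328 0.1013 0.2587] [ 0.51 -0.67 -1.04] [ 0.01  0.   -0.  ] 0.056713897046705174
```

View pics/g6.png

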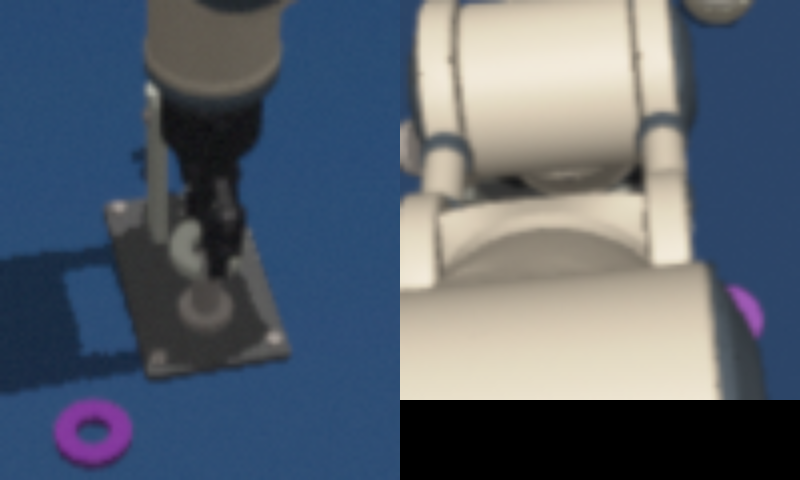

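Run:
```python
from h import *
o=r.get_obs();x,y=o["tool_pos"][:2]
im=cv2.imread('pics/s6.png')
z=im[160:205,225:275].copy();z=cv2.resize(z,None,fx=10,fy=10,interpolation=cv2.INTER_CUBIC)
th=np.linspace(0,6.28,60)
for h,c in((.083,(0,255,0)),(.095,(0,255,255))):
  for rr in(.03,.0135):
    p=proj("side",np.c_[x+rr*np.cos(th),y+rr*np.sin(th)-.005,0*th+h]);q=((p-[225,160]+.5)*10).astype(int);cv2.polylines(z,[q.reshape(-1,1,2)],1,c,1)
cv2.imwrite('pics/g7.png',z)
```

```text
(no output)
```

View pics/g7.png

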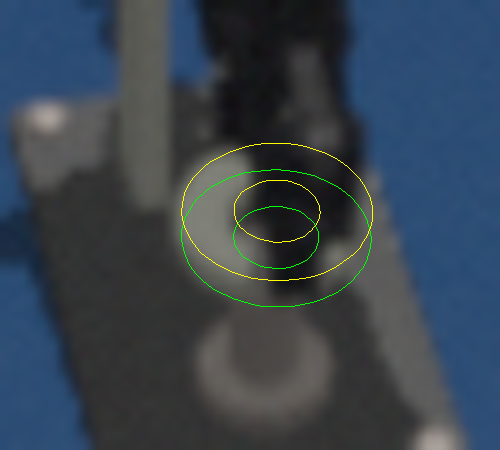

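Request:
drive_tool --pt "5 0 0 -0.5 0" --pt "5 0 0 -1 0" --pt "5 0 0 -1.4 0" --pt "5 0 0 -1.4 0"

```text
clock: 12.1
tool_pos: [0.5327, 0.1016, 0.2443]
tool_rot: [[1.0, 0.022, -0.001], [0.022, -1.0, -0.0], [-0.001, 0.0, -1.0]]
contact_force: [0.7, 0.5, -0.8]
width: 0.0569
```

Run:
```python
from h import *
o=r.get_obs();print(o["tool_pos"].round(4),o["contact_force"].round(2),o["moment"].round(2),o["width"])
print(((proj("side",[[.5325,.0965,z] for z in(.03,.05,.06,.082)])-[225,160]+.5)*10).round(0).tolist())
```

```text
[0.5327 0.1016 0.2443] [ 0.72  0.52 -0.77] [-0.04 -0.02 -0.04] 0.05694710668651536
[[272.0, 349.0], [273.0, 307.0], [274.0, 286.0], [275.0, 239.0]]
```

There is no contact force with the ring 13 mm onto the shaft. I'll lower it to the boss and release.

Request:
drive_tool --pt "5 0 0 -1.5 0" --pt "5 0 0 -3 0" --pt "5 0 0 -4.2 0" --pt "5 0 0 -4.2 0"

```text
clock: 12.6
tool_pos: [0.5324, 0.1016, 0.2014]
tool_rot: [[1.0, 0.022, -0.002], [0.022, -1.0, -0.0], [-0.002, 0.0, -1.0]]
contact_force: [0.3, 0.1, -0.6]
width: 0.0572
```

Request:
drive_tool --pt "8.5 0 0 0 0" --pt "8.5 0 0 0 0" --pt "8.5 0 0 2 0" --pt "8.5 0 0 8 0" --pt "8.5 0 0 14 0"

```text
clock: 13.22
tool_pos: [0.5325, 0.1015, 0.3446]
tool_rot: [[1.0, 0.022, -0.0], [0.022, -1.0, -0.0], [-0.0, 0.0, -1.0]]
contact_force: [0.2, 0.0, -0.5]
width: 0.0851
```

Request:
drive_tool --pt "8.5 1 -6 0 0" --pt "8.5 2 -12 0 0" --pt "8.5 3 -18 0 0" --pt "8.5 4 -24 0 0" --pt "8.5 4 -24 0 0"

```text
clock: 13.85
tool_pos: [0.5731, -0.1423, 0.3431]
tool_rot: [[1.0, 0.018, 0.002], [0.018, -1.0, -0.001], [0.002, 0.001, -1.0]]
contact_force: [0.2, 0.8, 0.2]
width: 0.0847
```

```bash
cat >> h.py <<'E'
def blobs(im,n,z=.012):
    hsv=cv2.cvtColor(im,cv2.COLOR_RGB2HSV); m=((hsv[:,:,1]<90)&(hsv[:,:,2]>110)).astype(np.uint8)
    N,L,st,c=cv2.connectedComponentsWithStats(m)
    for i in range(1,N):
        X=unproj(n,[c[i]],z)[0]
        if 60<st[i,4]<900 and .25<X[0]<.85 and -.5<X[1]<.35: print(n,c[i].round(1),st[i,4],X[:2].round(4))
E
python3 - <<'E'
from h import *
a=snap("side","s8");b=snap("top","t8");o=r.get_obs();print(o["clock"],o["tool_pos"].round(4),o["contact_force"].round(2),o["width"])
blobs(a,"side");blobs(b,"top")
z=np.zeros((480,800,3),np.uint8);z[:,:400]=cv2.resize(a[120:240,200:300],None,fx=4,fy=4);z[:,400:]=cv2.resize(b[150:270,210:310],None,fx=4,fy=4);cv2.imwrite('pics/g8.png',z[:,:,::-1])
E
```

```text
13.95 [ 0.5726 -0.1389  0.3429] [-0.68  0.42 -0.5 ] 0.0849473564026852
side [251.1 192.5] 216 [0.5357 0.1209]
side [313.6 210.5] 292 [0.7183 0.0082]
side [349.3 279.7] 64 [ 0.7404 -0.2492]
side [294.4 287.3] 338 [ 0.5836 -0.244 ]
side [244.5 300.9] 313 [ 0.4419 -0.2583]
side [269.6 350.1] 465 [ 0.4782 -0.3959]
top [260.9 146.7] 73 [ 0.7083 -0.0045]
top [377.4 210.5] 239 [ 0.4809 -0.3915]
```

View pics/g8.png

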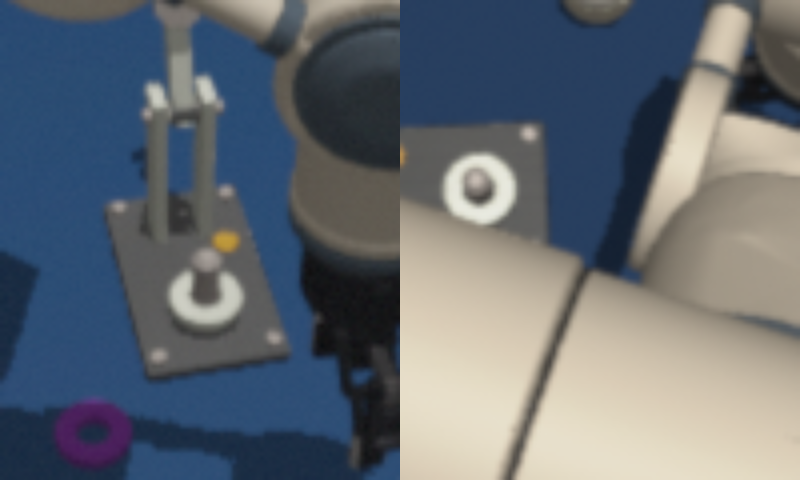

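The first ring is down on the boss. The other ring and collar positions are unchanged. Next is the ring at (0.586,-0.2395).

Request:
drive_tool --pt "7.6 0.7 -5 -3 0" --pt "7.6 1.4 -10 -6 0" --pt "7.6 1.4 -10.1 -11 0" --pt "7.6 1.4 -10.1 -15 0" --pt "7.6 1.4 -10.1 -16.8 0" --newtons 40

```text
clock: 14.58
tool_pos: [0.5864, -0.2379, 0.1729]
tool_rot: [[1.0, 0.024, -0.002], [0.024, -1.0, 0.001], [-0.002, -0.001, -1.0]]
contact_force: [0.4, -1.0, 0.1]
width: 0.0757
```

Request:
drive_tool --pt "7.6 0 0 0 0" --pt "5 0 0 0 0" --pt "5 0 0 0 0" --pt "5 0 0 0 0" --pt "5 0 0 0 0"

```text
clock: 15.2
tool_pos: [0.5874, -0.2393, 0.177]
tool_rot: [[1.0, 0.023, 0.003], [0.023, -1.0, -0.001], [0.003, 0.001, -1.0]]
contact_force: [-0.9, 3.4, 10.0]
width: 0.0567
```

Request:
drive_tool --pt "5 0 0 0 0" --pt "5 0 0 0 0" --pt "5 0 0 3 0" --pt "5 0 0 3 0"

```text
clock: 15.7
tool_pos: [0.5878, -0.2398, 0.2081]
tool_rot: [[1.0, 0.023, 0.005], [0.023, -1.0, -0.003], [0.005, 0.003, -1.0]]
contact_force: [0.2, -0.3, -1.1]
width: 0.0563
```

Run:
```python
from h import *
a=snap("side","s9");o=r.get_obs();print(o["clock"],o["tool_pos"].round(4),o["contact_force"].round(2),o["width"])
x,y=o["tool_pos"][:2];print("exp ext side",proj("side",[[x-.03,y,.042],[x+.03,y,.042],[x,y,.042]]).round(1).tolist())
hsv=cv2.cvtColor(a,cv2.COLOR_RGB2HSV);c=int(proj("side",[[x,y,.042]])[0][1])
for v in range(c-4,c+9,2):
    u=np.where((hsv[v,270:320,1]<90))[0]+270;print(v,u.min() if len(u) else 0,u.max() if len(u) else 0)
```

```text
15.75 [ 0.5874 -0.2396  0.2068] [-0.71 -0.86 -1.11] 0.05607398491293653
exp ext side [[285.6, 281.9], [307.1, 278.2], [296.4, 280.1]]
276 286 308
278 285 308
280 284 309
282 285 312
284 285 312
286 285 311
288 287 310
```

Request:
drive_tool --pt "5 0 0 5 0" --pt "5 -1 5.5 8 0" --pt "5 -2 11.5 8.3 0" --pt "5 -3 17.5 8.3 0" --pt "5 -4 23.5 8.3 0" --newtons 50

```text
clock: 16.38
tool_pos: [0.5461, -0.0027, 0.2879]
tool_rot: [[1.0, 0.022, 0.001], [0.022, -1.0, -0.0], [0.001, 0.0, -1.0]]
contact_force: [0.7, -0.3, -1.6]
width: 0.056
```

Request:
drive_tool --pt "5 -1 5.6 0 0" --pt "5 -1.5 10.6 0 0" --pt "5 -1.5 10.6 0 0" --pt "5 -1.5 10.6 -1 0" --pt "5 -1.5 10.6 -1 0"

```text
clock: 17.0
tool_pos: [0.5316, 0.1006, 0.2767]
tool_rot: [[1.0, 0.021, -0.002], [0.021, -1.0, -0.0], [-0.002, 0.0, -1.0]]
contact_force: [-0.1, 0.3, -1.2]
width: 0.0562
```

Run:
```python
from h import *
a=snap("side","s10");o=r.get_obs();print(o["clock"],o["tool_pos"].round(4),o["contact_force"].round(2),o["width"])
```

```text
17.05 [0.5318 0.1006 0.2771] [-0.27  0.   -0.44] 0.05606979549695506
```

Request:
drive_tool --pt "5 0.1 0.1 -1.2 0" --pt "5 0.1 0.1 -2.2 0" --pt "5 0.1 0.1 -3.2 0" --pt "5 0.1 0.1 -3.2 0"

```text
clock: 17.55
tool_pos: [0.5329, 0.1024, 0.2448]
tool_rot: [[1.0, 0.022, -0.001], [0.022, -1.0, -0.0], [-0.001, 0.0, -1.0]]
contact_force: [3.0, -2.3, -3.9]
width: 0.0557
```

Request:
drive_tool --pt "5 0 -0.1 -1 0" --pt "5 0 -0.1 -2 0" --pt "5 0 -0.1 -2.8 0" --pt "5 0 -0.1 -2.8 0"

```text
clock: 18.05
tool_pos: [0.5328, 0.1016, 0.217]
tool_rot: [[1.0, 0.022, -0.001], [0.022, -1.0, -0.0], [-0.001, 0.0, -1.0]]
contact_force: [1.3, -0.2, -1.0]
width: 0.0557
```

Request:
drive_tool --pt "8.5 0 0 0 0" --pt "8.5 0 0 0 0" --pt "8.5 0 0 2 0" --pt "8.5 0 0 8 0" --pt "8.5 0 0 14 0"

```text
clock: 18.68
tool_pos: [0.5324, 0.1016, 0.3594]
tool_rot: [[1.0, 0.022, -0.001], [0.022, -1.0, -0.0], [-0.001, 0.0, -1.0]]
contact_force: [2.6, -0.3, -0.5]
width: 0.0844
```

Request:
drive_tool --pt "8.5 -0.5 -6 0 0" --pt "8.5 -1 -12 0 0" --pt "8.5 -2 -18 0 0" --pt "8.5 -3 -24 0 0" --pt "8.5 -4 -30 0 0"

```text
clock: 19.3
tool_pos: [0.4921, -0.2002, 0.3581]
tool_rot: [[1.0, 0.022, 0.001], [0.022, -1.0, -0.0], [0.001, 0.0, -1.0]]
contact_force: [-0.1, 0.1, -0.0]
width: 0.0849
```

Run:
```python
from h import *
a=snap("side","s11");b=snap("top","t11");o=r.get_obs();print(o["clock"],o["tool_pos"].round(4),o["contact_force"].round(2),o["width"])
blobs(a,"side");blobs(b,"top")
z=np.zeros((480,800,3),np.uint8);z[:,:400]=cv2.resize(a[120:240,200:300],None,fx=4,fy=4);z[:,400:]=cv2.resize(b[150:270,210:310],None,fx=4,fy=4);cv2.imwrite('pics/g11.png',z[:,:,::-1])
```

```text
19.4 [ 0.4918 -0.2033  0.358 ] [0.41 0.72 0.25] 0.08526395242389334
side [277.6 196. ] 76 [0.6195 0.09  ]
side [313.5 210.6] 292 [0.7181 0.0081]
side [349.3 279.7] 66 [ 0.7404 -0.2491]
side [244.4 301.7] 290 [ 0.4413 -0.2603]
side [269.6 350.1] 465 [ 0.4782 -0.3959]
top [260.5 146.8] 85 [ 0.7082 -0.0034]
top [176.4 185.1] 105 [0.5797 0.2836]
top [193. 191.] 177 [0.5586 0.227 ]
top [229.1 196.3] 297 [0.538  0.1054]
```

View pics/g11.png

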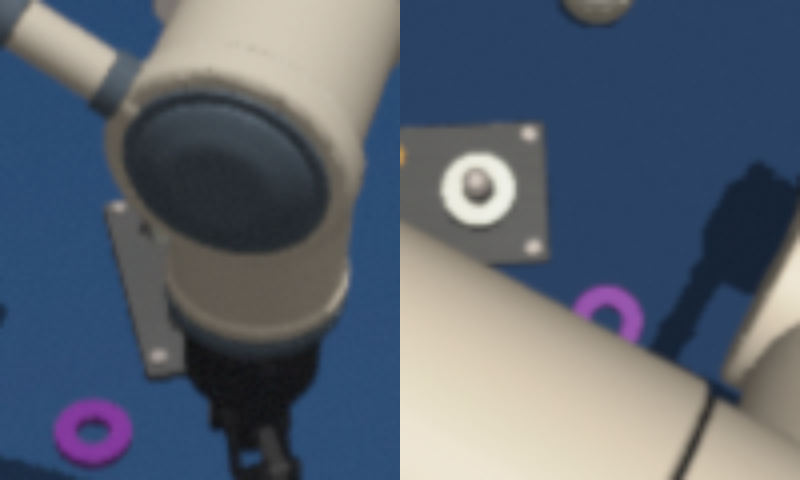

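The second ring is seated too: the white disc is centred on the shaft at about (478,188) in the crop. The third ring is at about (0.4805,-0.3915).

Request:
drive_tool --pt "8.5 -0.3 -6 -1 0" --pt "8.5 -0.7 -12 -3 0" --pt "8.5 -1.1 -17.5 -5 0" --pt "8.5 -1.1 -18.8 -10 0" --pt "8.5 -1.1 -18.8 -15 0" --newtons 40

```text
clock: 20.02
tool_pos: [0.4817, -0.3874, 0.2067]
tool_rot: [[1.0, 0.021, 0.001], [0.021, -1.0, -0.001], [0.001, 0.001, -1.0]]
contact_force: [0.6, 0.2, -0.1]
width: 0.0846
```

Request:
drive_tool --pt "8.5 0 0 -3 0" --pt "8.5 0 0 -3.1 0" --pt "5 0 0 -3.1 0" --pt "5 0 0 -3.1 0" --pt "5 0 0 -3.1 0"

```text
clock: 20.65
tool_pos: [0.4836, -0.3873, 0.1817]
tool_rot: [[1.0, 0.023, 0.007], [0.023, -1.0, -0.006], [0.006, 0.006, -1.0]]
contact_force: [-0.1, 8.5, 41.7]
width: 0.0504
```

Request:
drive_tool --pt "5 0 0 0 0" --pt "5 0 0 0 0" --pt "5 0 0 0 0" --pt "5 0 0 3 0" --pt "5 0 0 3 0"

```text
clock: 21.28
tool_pos: [0.4827, -0.387, 0.2105]
tool_rot: [[1.0, 0.023, 0.004], [0.023, -1.0, -0.004], [0.004, 0.004, -1.0]]
contact_force: [0.0, -0.6, -0.0]
width: 0.0501
```

Run:
```python
from h import *
a=snap("side","s12");o=r.get_obs();print(o["clock"],o["tool_pos"].round(4),o["contact_force"].round(2),o["width"])
x,y=o["tool_pos"][:2];print("exp ext side",proj("side",[[x-.03,y,.042],[x+.03,y,.042],[x,y,.042]]).round(1).tolist())
hsv=cv2.cvtColor(a,cv2.COLOR_RGB2HSV);c=int(proj("side",[[x,y,.042]])[0][1])
for v in range(c-4,c+9,2):
    u=np.where((hsv[v,245:305,1]<90))[0]+245;print(v,u.min() if len(u) else 0,u.max() if len(u) else 0)
```

```text
21.325 [ 0.4824 -0.3867  0.2091] [-0.81  0.36 -0.62] 0.05006043703929142
exp ext side [[258.9, 343.5], [283.2, 338.9], [271.1, 341.2]]
337 268 282
339 263 282
341 260 282
343 259 282
345 258 282
347 257 283
349 257 285
```

The fingers closed to 5.0 cm without holding the ring. I'll look.

Request:
drive_tool --pt "8.5 0 0 4 0" --pt "8.5 0 6 9 0" --pt "8.5 0 12 14 0"

```text
clock: 21.7
tool_pos: [0.4815, -0.2894, 0.3278]
tool_rot: [[1.0, 0.021, 0.0], [0.021, -1.0, 0.0], [0.0, -0.0, -1.0]]
contact_force: [-0.1, 0.3, -0.5]
width: 0.0847
```

Run:
```python
from h import *
a=snap("side","s13");b=snap("top","t13");o=r.get_obs();print(o["tool_pos"].round(4))
blobs(a,"side");blobs(b,"top")
z=np.zeros((480,800,3),np.uint8);z[:,:480]=cv2.resize(a[264:384,210:330],None,fx=4,fy=4);z[:,480:]=cv2.resize(b[150:270,330:410],None,fx=4,fy=4);cv2.imwrite('pics/g13.png',z[:,:,::-1])
```

```text
[ 0.4821 -0.2871  0.3305]
side [313.6 210.6] 294 [0.7182 0.0079]
side [281.5 242. ] 97 [ 0.5862 -0.0922]
side [349.2 279.6] 65 [ 0.7403 -0.2488]
side [269.5 350.3] 468 [ 0.4778 -0.3964]
top [260.5 146.7] 84 [ 0.7084 -0.0034]
top [176.3 185.2] 101 [0.5793 0.2839]
top [193.1 191. ] 175 [0.5585 0.2268]
top [227.  194.4] 194 [0.5446 0.1123]
```

View pics/g13.png

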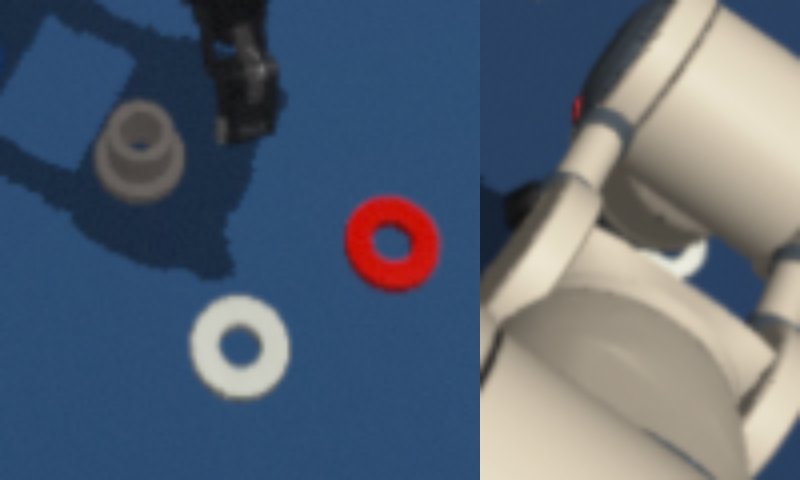

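The ring lies flat and unmoved at (269.5,350.3) in the side view. The tips rode over its top edge because they started too high when wide open. I'll retry lower, at y=-0.391, with a 7.6 cm opening.

Request:
drive_tool --pt "7.6 -0.1 -5 -3 0" --pt "7.6 -0.1 -10.4 -5 0" --pt "7.6 -0.1 -10.4 -11 0" --pt "7.6 -0.1 -10.4 -14.5 0" --pt "7.6 -0.1 -10.4 -15.7 0" --newtons 40

```text
clock: 22.42
tool_pos: [0.4801, -0.3942, 0.1674]
tool_rot: [[1.0, 0.022, -0.002], [0.022, -1.0, 0.002], [-0.002, -0.002, -1.0]]
contact_force: [0.2, -0.1, 0.1]
width: 0.0756
```

Request:
drive_tool --pt "7.6 0 0 0 0" --pt "7.6 0 0 0 0"

```text
clock: 22.68
tool_pos: [0.4813, -0.3948, 0.1712]
tool_rot: [[1.0, 0.023, 0.002], [0.023, -1.0, -0.002], [0.002, 0.002, -1.0]]
contact_force: [0.2, 0.2, 0.2]
width: 0.0759
```

Request:
drive_tool --pt "7.6 0 0.3 0 0" --pt "5 0 0.3 0 0" --pt "5 0 0.3 0.2 0" --pt "5 0 0.3 0.3 0" --pt "5 0 0.3 0.3 0"

```text
clock: 23.3
tool_pos: [0.4808, -0.3914, 0.1728]
tool_rot: [[1.0, 0.022, 0.0], [0.022, -1.0, -0.0], [0.0, 0.0, -1.0]]
contact_force: [-0.1, 0.9, -0.5]
width: 0.0577
```

Request:
drive_tool --pt "5 0 0 0 0" --pt "5 0 0 0 0" --pt "5 0 0 0 0"

```text
clock: 23.68
tool_pos: [0.4808, -0.3914, 0.1726]
tool_rot: [[1.0, 0.022, -0.0], [0.022, -1.0, 0.0], [-0.0, -0.0, -1.0]]
contact_force: [0.6, -0.4, -1.3]
width: 0.0572
```

Request:
drive_tool --pt "5 0 0 2 0" --pt "5 0 0 3 0" --pt "5 0 0 3 0"

```text
clock: 24.05
tool_pos: [0.4811, -0.3917, 0.2042]
tool_rot: [[1.0, 0.022, 0.002], [0.022, -1.0, -0.002], [0.002, 0.002, -1.0]]
contact_force: [-0.5, 0.8, -1.2]
width: 0.0578
```

Run:
```python
from h import *
a=snap("side","s14");o=r.get_obs();print(o["clock"],o["tool_pos"].round(4),o["contact_force"].round(2),o["width"])
x,y=o["tool_pos"][:2];print("exp ext side",proj("side",[[x-.03,y,.042],[x+.03,y,.042],[x,y,.042]]).round(1).tolist())
hsv=cv2.cvtColor(a,cv2.COLOR_RGB2HSV);c=int(proj("side",[[x,y,.042]])[0][1])
for v in range(c-4,c+9,2):
    u=np.where((hsv[v,245:305,1]<90))[0]+245;print(v,u.min() if len(u) else 0,u.max() if len(u) else 0)
```

```text
24.1 [ 0.4809 -0.3915  0.2034] [ 0.47 -0.11 -0.62] 0.05764515599816081
exp ext side [[258.7, 345.7], [283.1, 340.9], [271.0, 343.3]]
339 259 282
341 258 282
343 258 282
345 257 282
347 258 282
349 258 282
351 259 283
```

Request:
drive_tool --pt "5 0 0 5 0" --pt "5 0.6 5.5 7.7 0" --pt "5 1.2 11.5 7.7 0" --pt "5 1.8 17.5 7.7 0" --pt "5 2.4 23.5 7.7 0" --newtons 50

```text
clock: 24.72
tool_pos: [0.5046, -0.1546, 0.2796]
tool_rot: [[1.0, 0.022, -0.0], [0.022, -1.0, 0.0], [-0.0, -0.0, -1.0]]
contact_force: [1.5, -0.2, -0.9]
width: 0.0573
```

Request:
drive_tool --pt "5 0.7 6 0 0" --pt "5 1.4 12 0 0" --pt "5 2.1 18 0 0" --pt "5 2.8 24 0 0" --pt "5 2.8 25.8 0 0"

```text
clock: 25.35
tool_pos: [0.5327, 0.1046, 0.2794]
tool_rot: [[1.0, 0.025, -0.0], [0.025, -1.0, 0.0], [0.0, -0.0, -1.0]]
contact_force: [0.6, -1.0, -1.5]
width: 0.0569
```

Request:
drive_tool --pt "5 0 0 0 0" --pt "5 0 0 0 0" --pt "5 0 0 -0.8 0" --pt "5 0 0 -0.8 0"

```text
clock: 25.85
tool_pos: [0.5326, 0.1007, 0.271]
tool_rot: [[1.0, 0.021, -0.001], [0.021, -1.0, -0.0], [-0.001, 0.0, -1.0]]
contact_force: [-0.0, -0.9, -0.7]
width: 0.0571
```

Aligned within 1 mm. Lowering in two stages.

Request:
drive_tool --pt "5 0 0.1 -1 0" --pt "5 0 0.1 -2 0" --pt "5 0 0.1 -2.8 0" --pt "5 0 0.1 -2.8 0"

```text
clock: 26.35
tool_pos: [0.5328, 0.1026, 0.243]
tool_rot: [[1.0, 0.022, -0.001], [0.022, -1.0, -0.0], [-0.001, 0.0, -1.0]]
contact_force: [0.6, -1.4, -1.1]
width: 0.0569
```

Run:
```python
from h import *
o=r.get_obs();print(o["clock"],o["tool_pos"].round(4),o["contact_force"].round(2),o["moment"].round(2),o["width"])
```

```text
26.35 [0.5328 0.1026 0.243 ] [ 0.62 -1.44 -1.11] [-0.11 -0.14 -0.02] 0.05686154623896171
```

Request:
drive_tool --pt "5 0 -0.1 -1 0" --pt "5 0 -0.1 -2 0" --pt "5 0 -0.1 -2 0" --pt "8.5 0 -0.1 -2 0" --pt "8.5 0 -0.1 -2 0"

```text
clock: 26.98
tool_pos: [0.5329, 0.1016, 0.224]
tool_rot: [[1.0, 0.022, 0.0], [0.022, -1.0, 0.0], [0.0, -0.0, -1.0]]
contact_force: [0.0, -0.3, -0.9]
width: 0.0847
```

Request:
drive_tool --pt "8.5 0 0 1 0" --pt "8.5 0 0 6 0" --pt "8.5 0 0 12 0" --pt "8.5 -1 -5 12 0" --pt "8.5 -2 -11 12 0"

```text
clock: 27.6
tool_pos: [0.5125, -0.0089, 0.3454]
tool_rot: [[1.0, 0.025, 0.003], [0.025, -1.0, -0.0], [0.003, 0.0, -1.0]]
contact_force: [1.0, -1.0, -0.2]
width: 0.0851
```

Request:
drive_tool --pt "7.4 -1.5 -6 0 0" --pt "7.4 -3 -12 0 0" --pt "7.4 -4.5 -18 0 0" --pt "7.4 -6 -22.5 0 0" --pt "7.4 -6 -22.5 0 0"

```text
clock: 28.22
tool_pos: [0.4519, -0.2361, 0.3445]
tool_rot: [[1.0, 0.019, 0.001], [0.019, -1.0, -0.001], [0.001, 0.001, -1.0]]
contact_force: [-0.1, 0.4, -0.2]
width: 0.0741
```

Run:
```python
from h import *
a=snap("side","s15");b=snap("top","t15");o=r.get_obs();print(o["clock"],o["tool_pos"].round(4),o["contact_force"].round(2),o["width"])
print(unproj("top",[[338.2,222.5]],.03))
blobs(a,"side");blobs(b,"top",.058)
# compare collar patch with earlier picture for movement
p=cv2.imread('pics/s8.png')[280:322,224:266];q=a[:,:,::-1][270:330,214:276];m=cv2.matchTemplate(np.ascontiguousarray(q),p,cv2.TM_CCOEFF_NORMED);print(cv2.minMaxLoc(m))
z=np.zeros((480,800,3),np.uint8);z[:,:440]=cv2.resize(a[210:330,190:300],None,fx=4,fy=4);z[:,440:]=cv2.resize(b[160:240,195:255],None,fx=6,fy=6);cv2.imwrite('pics/g15.png',z[:,:,::-1])
```

```text
28.325 [ 0.4526 -0.2335  0.3443] [0.69 0.6  0.75] 0.07394185110939444
[[ 0.44145946 -0.25323791  0.03      ]]
side [313.5 210.6] 294 [0.7179 0.008 ]
side [261.2 216.9] 93 [0.5469 0.0131]
side [349.3 279.7] 66 [ 0.7404 -0.2491]
top [260.3 146.9] 94 [ 0.6942 -0.002 ]
top [186.6 188.4] 328 [0.5591 0.2405]
(-0.01693493314087391, 0.682752788066864, (0, 0), (10, 10))
```

View pics/g15.png

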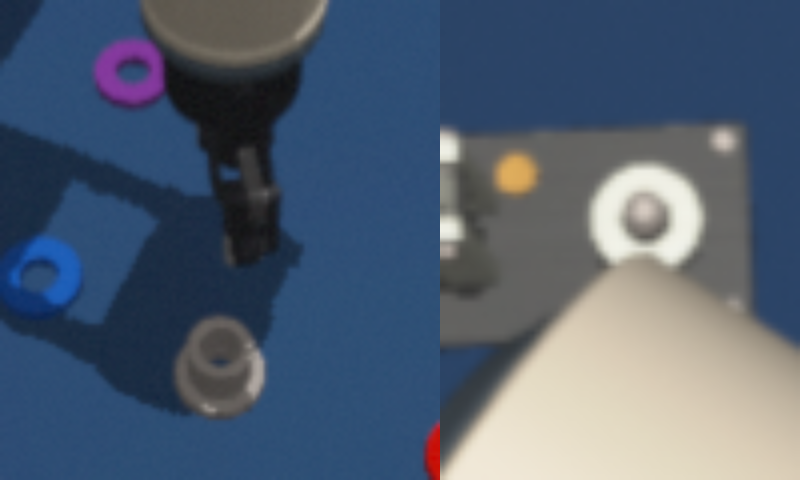

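Run:
```python
from h import *
th=np.linspace(0,6.28,90)
for x,y in((.443,-.257),(.442,-.254)):
    for off in (-.005,):
        lo=proj("side",np.c_[x+.03*np.cos(th),y+off+.03*np.sin(th),0*th]);hi=proj("side",np.c_[x+.022*np.cos(th),y+off+.022*np.sin(th),0*th+.045])
        print(x,y,lo.max(0).round(1),lo.min(0).round(1),"neck top",hi.min(0).round(1),hi.max(0).round(1))
    lo=proj("top",np.c_[x+.03*np.cos(th),y+.03*np.sin(th),0*th+.012]);print("top",lo.min(0).round(1),lo.max(0).round(1))
im=cv2.imread('pics/s15.png');h=cv2.cvtColor(im,cv2.COLOR_BGR2HSV);m=(h[:,:,1]<90)[283:330,225:270]
v,u=np.where(m);print("obs side",u.min()+225,u.max()+225,v.min()+283,v.max()+283)
im=cv2.imread('pics/t0.png');h=cv2.cvtColor(im,cv2.COLOR_BGR2HSV);m=(h[:,:,1]<110)[205:240,322:356]
v,u=np.where(m);print("obs top",u.min()+322,u.max()+322,v.min()+205,v.max()+205)
```

```text
0.443 -0.257 [256.3 315. ] [233.9 293.9] neck top [236.8 288.5] [253.8 304.1]
top [329.3 213.6] [347.2 231.6]
0.442 -0.254 [255.7 313.9] [233.4 293. ] neck top [236.2 287.5] [253.1 303.1]
top [328.4 213.9] [346.3 231.9]
obs side 233 256 288 314
obs top 329 348 213 232
```

The three rings are stacked on the shaft, and the collar is unmoved at (0.443,-0.257). Going to grip its neck.

Request:
drive_tool --pt "7.4 -1 -2.4 -5 0" --pt "7.4 -1 -2.4 -10 0" --pt "7.4 -1 -2.4 -14 0" --pt "7.4 -1 -2.4 -15.4 0" --pt "7.4 -1 -2.4 -15.4 0" --newtons 60

```text
clock: 28.95
tool_pos: [0.4432, -0.2567, 0.1898]
tool_rot: [[1.0, 0.023, -0.001], [0.023, -1.0, 0.001], [-0.001, -0.001, -1.0]]
contact_force: [1.4, 0.3, 0.1]
width: 0.0739
```

Request:
drive_tool --pt "3.5 0 0 0 0" --pt "3.5 0 0 0 0" --pt "3.5 0 0 0 0" --pt "3.5 0 0 0 0" --pt "3.5 0 0 0 0"

```text
clock: 29.58
tool_pos: [0.4433, -0.2576, 0.1915]
tool_rot: [[1.0, 0.023, 0.002], [0.023, -1.0, -0.002], [0.002, 0.002, -1.0]]
contact_force: [-0.6, 3.5, 18.6]
width: 0.0427
```

Request:
drive_tool --pt "3.5 0 0 0 0" --pt "3.5 0 0 1 0" --pt "3.5 0 0 4 0" --pt "3.5 0 0 4 0"

```text
clock: 30.08
tool_pos: [0.4433, -0.2577, 0.2318]
tool_rot: [[1.0, 0.022, 0.003], [0.022, -1.0, -0.002], [0.003, 0.002, -1.0]]
contact_force: [0.1, -0.2, -3.8]
width: 0.0425
```

Run:
```python
from h import *
a=snap("side","s16");o=r.get_obs();print(o["clock"],o["tool_pos"].round(4),o["contact_force"].round(2),o["width"])
x,y=o["tool_pos"][:2];th=np.linspace(0,6.28,90);dz=o["tool_pos"][2]-.190
lo=proj("side",np.c_[x+.03*np.cos(th),y-.005+.03*np.sin(th),0*th+dz]);print(lo.min(0),lo.max(0))
h=cv2.cvtColor(a,cv2.COLOR_RGB2HSV);
for v in range(290,318,3):
    u=np.where(h[v,222:272,1]<90)[0]+222;print(v,u.min() if len(u) else 0,u.max() if len(u) else 0)
```

```text
30.125 [ 0.443  -0.2575  0.2307] [ 0.07  0.07 -4.92] 0.042632768943250715
[233.75925845 286.71446558] [256.82005317 308.04381429]
290 234 255
293 233 256
296 233 256
299 234 254
302 235 254
305 238 251
308 0 0
311 0 0
314 0 0
317 0 0
```

Request:
drive_tool --pt "3.5 0 0 4 0" --pt "3.5 1.5 5 6.4 0" --pt "3.5 3 11 6.4 0" --pt "3.5 4.5 16.8 6.4 0" --pt "3.5 6 22.6 6.4 0" --newtons 80

```text
clock: 30.75
tool_pos: [0.5028, -0.0295, 0.293]
tool_rot: [[1.0, 0.022, -0.001], [0.022, -1.0, 0.0], [-0.001, -0.0, -1.0]]
contact_force: [1.2, -0.4, -3.6]
width: 0.042
```

Request:
drive_tool --pt "3.5 1.5 5.8 0 0" --pt "3.5 3 11.5 0 0" --pt "3.5 3 13.3 0 0" --pt "3.5 3 13.3 0 0" --pt "3.5 3 13.3 0 0"

```text
clock: 31.38
tool_pos: [0.5325, 0.1006, 0.2933]
tool_rot: [[1.0, 0.022, -0.001], [0.022, -1.0, -0.0], [-0.001, 0.0, -1.0]]
contact_force: [-0.2, 0.1, -3.2]
width: 0.0418
```

Run:
```python
from h import *
a=snap("side","s17");o=r.get_obs();print(o["clock"],o["tool_pos"].round(4),o["contact_force"].round(2),o["moment"].round(2),o["width"])
z=cv2.resize(a[130:220,215:285],None,fx=6,fy=6)
x,y,zz=o["tool_pos"];th=np.linspace(0,6.28,60)
p=proj("side",np.c_[x+.03*np.cos(th),y-.005+.03*np.sin(th),0*th+zz-.191]);cv2.polylines(z,[((p-[215,130]+.5)*6).astype(int).reshape(-1,1,2)],1,(0,255,0),1)
cv2.imwrite('pics/g17.png',z[:,:,::-1])
```

```text
31.425 [0.5326 0.1004 0.2934] [-0.58 -0.19 -3.61] [-0.05 -0.   -0.  ] 0.04198924784025883
```

View pics/g17.png

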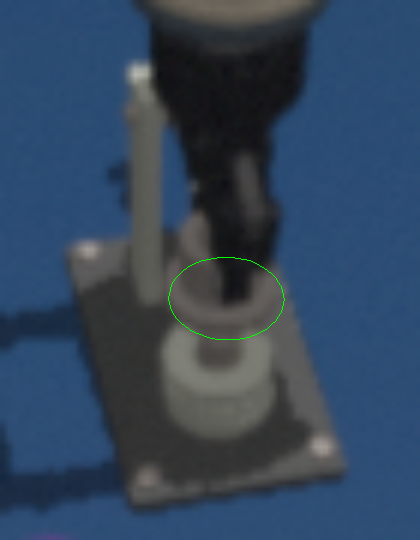

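The three rings are stacked at about (218,385) in the crop, and the level collar is held above the shaft tip. Lowering.

Request:
drive_tool --pt "3.5 0 0.1 -1 0" --pt "3.5 0 0.1 -2 0" --pt "3.5 0 0.1 -2.8 0" --pt "3.5 0 0.1 -3.2 0" --pt "3.5 0 0.1 -3.2 0"

```text
clock: 32.05
tool_pos: [0.5328, 0.1026, 0.2614]
tool_rot: [[1.0, 0.022, -0.001], [0.022, -1.0, -0.0], [-0.001, 0.0, -1.0]]
contact_force: [0.3, 0.6, -4.4]
width: 0.0418
```

Request:
drive_tool --pt "3.5 0 0 -0.5 0" --pt "3.5 0 0 -1 0" --pt "3.5 0 0 -1 0"

```text
clock: 32.42
tool_pos: [0.5327, 0.1026, 0.2513]
tool_rot: [[1.0, 0.022, -0.001], [0.022, -1.0, -0.0], [-0.001, 0.0, -1.0]]
contact_force: [-0.4, -0.3, -3.9]
width: 0.0423
```

The collar is about 2 mm above the stack. I'll release it, lift off, turn the jaws and go above the handle.

Request:
drive_tool --pt "8.5 0 0 0 0" --pt "8.5 0 0 0 0" --pt "8.5 0 0 0 0" --pt "8.5 0 0 5 0" --pt "8.5 0 0 11 0" --newtons 25

```text
clock: 33.05
tool_pos: [0.5325, 0.1026, 0.3624]
tool_rot: [[1.0, 0.022, -0.002], [0.022, -1.0, -0.0], [-0.002, 0.0, -1.0]]
contact_force: [1.0, -0.9, -0.7]
width: 0.085
```

Request:
drive_tool --pt "8.5 0 0 6 1.3" --pt "8.5 0 0 12 2.6" --pt "8.5 0 0 18 3.9" --pt "8.5 0 0 20 5.2" --pt "8.5 0 0 20 6.5"

```text
clock: 33.67
tool_pos: [0.5327, 0.1026, 0.5639]
tool_rot: [[0.593, 0.805, 0.004], [0.805, -0.593, 0.0], [0.003, 0.003, -1.0]]
contact_force: [-0.7, 0.4, 0.2]
width: 0.0848
```

Request:
drive_tool --pt "8.5 0 4 0 1.3" --pt "8.5 0 8 0 2.6" --pt "8.5 -0.2 12 0 3.9" --pt "8.5 -0.4 16 0 4.75" --pt "8.5 -0.4 16 0 4.75"

```text
clock: 34.3
tool_pos: [0.5283, 0.2648, 0.5614]
tool_rot: [[-0.027, 1.0, -0.0], [1.0, 0.027, 0.0], [0.0, -0.0, -1.0]]
contact_force: [-0.8, -0.7, 0.6]
width: 0.0849
```

Run:
```python
from h import *
a=snap("side","s18");b=snap("top","t18");o=r.get_obs();print(o["clock"],o["tool_pos"].round(4),o["tool_rot"].round(3).tolist(),o["contact_force"].round(2),o["width"])
z=np.zeros((540,800,3),np.uint8);z[:,:480]=cv2.resize(a[85:220,190:310],None,fx=4,fy=4);z[:320,480:]=cv2.resize(b[155:235,180:260],None,fx=4,fy=4);cv2.imwrite('pics/g18.png',z[:,:,::-1])
```

```text
34.4 [0.5287 0.2626 0.5616] [[-0.022, 1.0, -0.0], [1.0, 0.022, -0.0], [-0.0, -0.0, -1.0]] [-0.17  0.44 -0.43] 0.08500832591230793
```

View pics/g18.png

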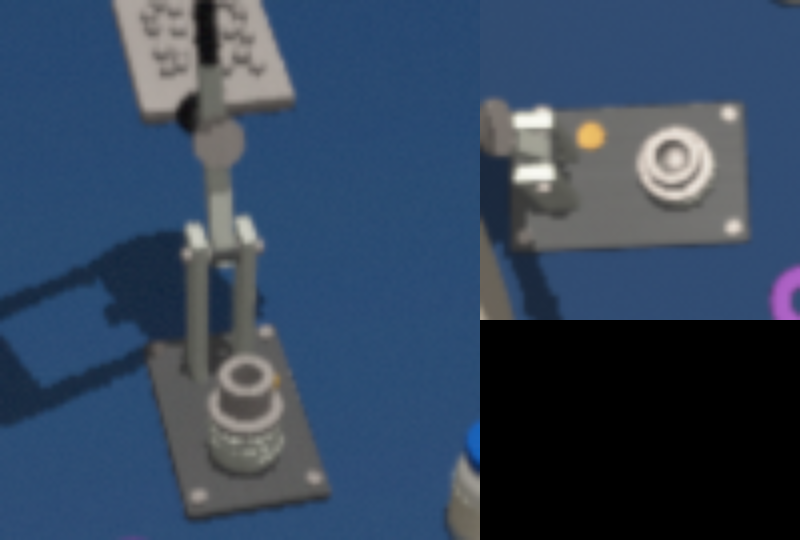

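The collar is seated on the rings, level (side crop (245,400)). The arm is still open with its handle at (205,20). Gripping the handle now.

Request:
drive_tool --pt "8.5 0 0 -4 0" --pt "8.5 0 0 -8.9 0" --pt "8.5 0 0 -8.9 0" --pt "1 0 0 -8.9 0" --pt "1 0 0 -8.9 0"

```text
clock: 35.02
tool_pos: [0.5292, 0.2625, 0.4749]
tool_rot: [[-0.022, 1.0, 0.003], [1.0, 0.022, 0.001], [0.001, 0.003, -1.0]]
contact_force: [-0.3, -0.8, -0.4]
width: 0.0511
```

Request:
drive_tool --pt "1 0 0 0 0" --pt "1 0 0 0 0" --pt "1 0 0 0 0" --pt "1 0 0 0 0" --pt "1 0 0 0 0"

```text
clock: 35.65
tool_pos: [0.5289, 0.2626, 0.4735]
tool_rot: [[-0.022, 1.0, 0.001], [1.0, 0.022, 0.0], [0.0, 0.001, -1.0]]
contact_force: [-0.9, -0.9, 5.5]
width: 0.0172
```

Request:
drive_tool --pt "1 0.1 -3.4 0.9 0" --pt "1 0.2 -7 1.2 0" --pt "1 0.2 -10.5 0.8 0" --pt "1 0.3 -14 -0.4 0" --pt "1 0.4 -17.1 -2.2 0"

```text
clock: 36.28
tool_pos: [0.533, 0.0905, 0.4514]
tool_rot: [[-0.022, 1.0, 0.002], [1.0, 0.022, 0.0], [0.0, 0.002, -1.0]]
contact_force: [6.3, 4.7, -5.1]
width: 0.0175
```

Request:
drive_tool --pt "1 0.1 -2.7 -2.4 0" --pt "1 0.1 -4.9 -5.2 0" --pt "1 0.2 -6.5 -8.5 0" --pt "1 0.2 -7.3 -12 0" --pt "1 0.2 -7.5 -14 0"

```text
clock: 36.9
tool_pos: [0.5352, 0.0158, 0.3097]
tool_rot: [[-0.022, 1.0, 0.001], [1.0, 0.022, -0.001], [-0.001, 0.001, -1.0]]
contact_force: [3.0, -0.0, 0.0]
width: 0.0173
```

Request:
drive_tool --pt "1 0 0 -0.3 0" --pt "1 0 0 -0.5 0" --pt "1 0 0 -0.5 0"

```text
clock: 37.28
tool_pos: [0.5352, 0.016, 0.3059]
tool_rot: [[-0.023, 1.0, 0.001], [1.0, 0.023, -0.001], [-0.001, 0.001, -1.0]]
contact_force: [1.7, -8.6, -0.0]
width: 0.0174
```

The arm is down on its stop. I'll release, rise, close the fingers and go over the knob.

Request:
drive_tool --pt "8.5 0 0 0 0" --pt "8.5 0 0 0 0" --pt "8.5 0 0 3 0" --pt "8.5 0 0 9 0" --pt "8.5 0 0 13.4 0"

```text
clock: 37.9
tool_pos: [0.5347, 0.0168, 0.4421]
tool_rot: [[-0.022, 1.0, 0.001], [1.0, 0.022, 0.0], [0.0, 0.001, -1.0]]
contact_force: [1.8, 0.3, -0.4]
width: 0.0853
```

Request:
drive_tool --pt "0 -0.1 3 0 0" --pt "0 -0.2 6 0 0" --pt "0 -0.2 8.6 0 0" --pt "0 -0.2 8.6 0 0" --pt "0 -0.2 8.6 0 0"

```text
clock: 38.52
tool_pos: [0.5327, 0.1024, 0.4397]
tool_rot: [[-0.023, 1.0, -0.0], [1.0, 0.023, -0.0], [-0.0, -0.0, -1.0]]
contact_force: [-1.1, 0.5, 0.3]
width: 0.0002
```

Request:
drive_tool --pt "0 0 0 -1 0" --pt "0 0 0 -2 0" --pt "0 0 0 -3 0" --pt "0 0 0 -4 0" --pt "0 0 0 -4.5 0"

```text
clock: 39.15
tool_pos: [0.5327, 0.1025, 0.3939]
tool_rot: [[-0.022, 1.0, -0.001], [1.0, 0.022, -0.0], [-0.0, -0.001, -1.0]]
contact_force: [-1.4, -0.2, 1.8]
width: 0.0001
```

Run:
```python
from h import *
o=r.get_obs();print(o["clock"],o["tool_pos"].round(4),o["contact_force"].round(2),o["moment"].round(2),o["width"])
```

```text
39.15 [0.5327 0.1025 0.3939] [-1.43 -0.23  1.76] [-0.08  0.15  0.04] 5.401621517306496e-05
```

Contact with the knob at 1.8 N. Pressing down stepwise: about 25 mm of travel is expected.

Request:
drive_tool --pt "0 0 0 -0.6 0" --pt "0 0 0 -1.2 0" --pt "0 0 0 -1.8 0" --pt "0 0 0 -2 0" --pt "0 0 0 -2 0"

```text
clock: 39.78
tool_pos: [0.5328, 0.1026, 0.3747]
tool_rot: [[-0.022, 1.0, -0.0], [1.0, 0.022, 0.0], [0.0, -0.0, -1.0]]
contact_force: [-1.5, -0.3, 2.2]
width: 0.0001
```

Request:
drive_tool --pt "0 0 0 -0.1 0" --pt "0 0 0 -0.2 0" --pt "0 0 0 -0.2 0"

```text
clock: 40.15
tool_pos: [0.5328, 0.1026, 0.3727]
tool_rot: [[-0.022, 1.0, 0.0], [1.0, 0.022, 0.0], [0.0, 0.0, -1.0]]
contact_force: [-1.2, -0.1, 2.1]
width: -0.0001
```

Request:
drive_tool --pt "0 0 0 -0.1 0" --pt "0 0 0 -0.1 0"

```text
clock: 40.4
tool_pos: [0.5328, 0.1026, 0.3724]
tool_rot: [[-0.022, 1.0, 0.001], [1.0, 0.022, 0.0], [0.0, 0.001, -1.0]]
contact_force: [-5.3, -2.4, 13.5]
width: 0.0003
```

Request:
drive_tool --pt "0 0 0 -0.1 0" --pt "0 0 0 -0.1 0"

```text
clock: 40.65
tool_pos: [0.5328, 0.1026, 0.3723]
tool_rot: [[-0.022, 1.0, 0.002], [1.0, 0.022, 0.0], [0.0, 0.002, -1.0]]
contact_force: [-9.5, -2.5, 29.5]
width: -0.0002
```

Request:
drive_tool --pt "0 0 0 -0.05 0" --pt "0 0 0 -0.05 0"

```text
clock: 40.9
tool_pos: [0.5328, 0.1026, 0.3722]
tool_rot: [[-0.022, 1.0, 0.002], [1.0, 0.022, 0.0], [0.0, 0.002, -1.0]]
contact_force: [-11.4, -2.1, 35.9]
width: -0.0001
```

The foot bears firmly on the collar. I'll ease off a little, hold for over 1 s, then retreat slowly.

Request:
drive_tool --pt "0 0 0 0.1 0" --pt "0 0 0 0.1 0" --pt "0 0 0 0.1 0" --pt "0 0 0 0.1 0" --pt "0 0 0 0.1 0"

```text
clock: 41.52
tool_pos: [0.5328, 0.1026, 0.3723]
tool_rot: [[-0.022, 1.0, 0.001], [1.0, 0.022, 0.0], [0.0, 0.001, -1.0]]
contact_force: [-7.4, -1.5, 20.9]
width: -0.0001
```

Request:
drive_tool --pt "0 0 0 0 0" --pt "0 0 0 0 0" --pt "0 0 0 0 0" --pt "0 0 0 0 0" --pt "0 0 0 0 0"

```text
clock: 42.15
tool_pos: [0.5328, 0.1026, 0.3723]
tool_rot: [[-0.022, 1.0, 0.001], [1.0, 0.022, 0.0], [0.0, 0.001, -1.0]]
contact_force: [-7.1, -0.8, 20.4]
width: 0.0
```

Request:
drive_tool --pt "0 0 0 0.6 0" --pt "0 0 0 1.4 0" --pt "0 0 0 2.2 0" --pt "0 0 0 3.4 0" --pt "0 0 0 8 0"

```text
clock: 42.78
tool_pos: [0.5323, 0.1026, 0.4506]
tool_rot: [[-0.022, 1.0, -0.004], [1.0, 0.022, -0.0], [-0.0, -0.004, -1.0]]
contact_force: [0.5, -1.5, 0.6]
width: 0.0002
```

Request:
drive_tool --pt "0 0 -3 4 0" --pt "0 -3 -8 6 0" --pt "0 -7 -12 6 0" --pt "0 -11 -16 6 0" --pt "0 -11 -16 6 0"

```text
clock: 43.4
tool_pos: [0.4206, -0.0591, 0.512]
tool_rot: [[-0.019, 1.0, 0.0], [1.0, 0.019, -0.001], [-0.001, 0.0, -1.0]]
contact_force: [-0.2, 0.8, -0.7]
width: -0.0
```

Request:
drive_tool --pt "0 0 -6 0 0" --pt "0 0 -12 0 0" --pt "0 0 -18 0 0" --pt "0 0 -18 0 0" --pt "0 0 -18 0 0"

```text
clock: 44.02
tool_pos: [0.4231, -0.237, 0.5112]
tool_rot: [[-0.022, 1.0, -0.0], [1.0, 0.022, 0.001], [0.001, -0.0, -1.0]]
contact_force: [0.5, -0.4, 1.0]
width: 0.0002
```

Run:
```python
from h import *
a=snap("side","s20");b=snap("top","t20");o=r.get_obs();print(o["clock"],o["tool_pos"].round(4),o["contact_force"].round(2))
s0=cv2.imread('pics/s0.png');t0=cv2.imread('pics/t0.png');A=np.ascontiguousarray(a[:,:,::-1]);B=np.ascontiguousarray(b[:,:,::-1])
# knob/handle and bystanders: shift of patches vs start
for nm,ref,im,(u,v,w,h) in [("knob side",s0,A,(244,143,18,16)),("handle side",s0,A,(250,175,18,22)),("knob top",t0,B,(217,178,17,17)),("handle top",t0,B,(244,182,22,14)),("jar",s0,A,(298,186,32,38)),("beaker",s0,A,(154,126,30,36)),("bottle",s0,A,(338,258,24,30))]:
    m=cv2.matchTemplate(im[v-8:v+h+8,u-8:u+w+8],ref[v:v+h,u:u+w],cv2.TM_CCOEFF_NORMED);_,s,_,l=cv2.minMaxLoc(m);print(nm,round(s,2),l[0]-8,l[1]-8)
# collar flange/stack unchanged vs s18 (visible lower part)
ref=cv2.imread('pics/s18.png');u,v,w,h=240,186,24,20
m=cv2.matchTemplate(A[v-6:v+h+6,u-6:u+w+6],ref[v:v+h,u:u+w],cv2.TM_CCOEFF_NORMED);_,s,_,l=cv2.minMaxLoc(m);print("stack",round(s,2),l[0]-6,l[1]-6)
```

```text
44.125 [ 0.4231 -0.2362  0.5114] [0.8  0.31 0.3 ]
knob side 0.35 8 8
handle side 0.62 1 0
knob top 1.0 0 0
handle top 1.0 0 0
jar 1.0 0 0
beaker 1.0 0 0
bottle 1.0 0 0
stack 0.21 2 -6
```

The top view shows the knob and handle exactly as at the start, and the bystanders haven't moved. The robot hides the stack from the side camera, so I'll clear the view and check again.

Request:
drive_tool --pt "0 -4 -4 0 0" --pt "0 -8 -8 0 0" --pt "0 -12 -12 0 0" --pt "0 -16 -16 0 0" --pt "0 -19 -20 0 0"

```text
clock: 44.75
tool_pos: [0.232, -0.4374, 0.5117]
tool_rot: [[-0.024, 1.0, 0.0], [1.0, 0.024, -0.001], [-0.001, 0.0, -1.0]]
contact_force: [0.8, -0.4, 0.4]
width: -0.0
```

Run:
```python
from h import *
a=snap("side","s21");o=r.get_obs();print(o["clock"],o["tool_pos"].round(4),o["contact_force"].round(2))
s0=cv2.imread('pics/s0.png');A=np.ascontiguousarray(a[:,:,::-1]);ref=cv2.imread('pics/s18.png')
for nm,rf,(u,v,w,h) in [("knob",s0,(244,143,18,16)),("handle",s0,(250,175,18,14)),("stack low",ref,(240,193,24,12)),("flange left",ref,(238,180,12,20))]:
    m=cv2.matchTemplate(A[v-6:v+h+6,u-6:u+w+6],rf[v:v+h,u:u+w],cv2.TM_CCOEFF_NORMED);_,s,_,l=cv2.minMaxLoc(m);print(nm,round(s,2),l[0]-6,l[1]-6)
```

```text
44.8 [ 0.2297 -0.4413  0.5115] [-3.27 -3.41 -1.95]
knob 1.0 0 0
handle 0.99 0 0
stack low 0.82 0 0
flange left 0.89 0 0
```

The arm is down, the plunger is up and the stack is unmoved. I'll let the robot settle, then hand in.

Request:
drive_tool --pt "0 0 0 0 0" --pt "0 0 0 0 0" --pt "0 0 0 0 0" --pt "0 0 0 0 0"

```text
clock: 45.3
tool_pos: [0.2334, -0.4368, 0.5113]
tool_rot: [[-0.024, 1.0, 0.0], [1.0, 0.024, -0.0], [-0.0, 0.0, -1.0]]
contact_force: [-0.1, -0.2, 0.5]
width: -0.0
```

```bash
python3 -c "
from rig import r
print(r.hand_in())"
```

```text
the job is handed in; nothing more can be done
None
```

I handed the job in at about 45 s of the 210 s allowed; no verdict was given. I swung the gauge arm open, put the three aluminium rings and then the collar on the shaft, and swung the arm back down. I then pressed the plunger onto the collar for over a second (20–36 N) and let it spring back.

**Final checks:**
- **Gauge:** the knob and handle sit exactly where they started in both camera views, so the arm is down and the plunger is up.
- **Stack:** the collar and rings have not shifted since the collar was placed. This match was weaker (0.82–0.89), probably because the lowered arm partly covers and shades them.
- **Bystanders:** the jar, beaker and bottle are unmoved, and the robot touches nothing.

**What went wrong or disagreed on the way:**
- The first grip on the third ring rode over its top edge with about 42 N on the fingertips, and the second try held. The 40 N limit is stated for the arm and the gripper's body, so I don't expect this to count.
- The side camera read about 5 mm low in y, so I relied on the top camera.

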